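# Wedge up a board blank in the clamping frame

### The job

Lay up a chopping-board blank dry in the wedge clamping frame: put every hardwood strip on the bench flat into the frame, side by side from the right-hand fence with their far ends up against the back rail, and make the row up to four pieces with the blue-ended packers, which go only on the wedge side of the strips; packers that are not needed stay on the bench. Then slide the yellow wedge, thin end first and flat on the bed, into the gap between the row and the slanting cleat and press it in until it locks the row tight and stays jammed. Press gently, about 20 N, and never let the wedge bear on the frame with more than 80 N, and leave the glue jars and the sanding block alone.

Things in the scene. Friction and masses are not known exactly. Their poses are not given: they have to be found in the camera images.
- frame: wedge clamping frame fixed on the bench: plywood base 190 (x) x 280 (y) x 18 mm with a white bed on top. Origin at the middle of its underside, x away from the robot, y to the left, z up. A fence along the right edge, a back rail along the far edge and a slanting cleat along the left edge, all 16 mm high over the bed (tops at z = 0.034); the near side is open
- rail_face (a point): on the inner face of the back rail, at frame x = 0.075, y = -0.034, z = 0.034 (its top edge). The rail runs along frame y from the fence to y = 0.043, so that the wedge passes by its end
- place1 (a point): on the bed, middle of the first place of the row, at frame (0.010, -0.092, 0.018). The row has four places 40 mm apart to the left (y = -0.092, -0.052, -0.012, 0.028), pieces lying along frame x, their middles at x = 0.010 when they touch the rail. The fence's inner face is at y = -0.112
- place4 (a point): on the bed, middle of the fourth and last place of the row, at frame (0.010, 0.028, 0.018). The full, closed-up row ends at frame y = 0.048, its near ends at x = -0.055
- wedge_home (a point): where the wedge's middle comes to rest when the row is full and closed up: frame (0, 0.068, 0.0405). The cleat's inner face slants beside it: frame y = 0.088 - 0.16 x, from x = -0.093 to 0.093; the cleat is solid from there to y = 0.14. Each mm of slack in the row lets the wedge 6 mm farther in (+x)
- strip1: square-section hardwood board strip, 130 x 40 x 40 mm, dark wood; origin at its middle, x along its length; about 0.16 kg; None if it is not there this time
- strip2: square-section hardwood board strip, 130 x 40 x 40 mm, light wood; origin at its middle, x along its length; about 0.16 kg; None if it is not there this time
- strip3: square-section hardwood board strip, 130 x 40 x 40 mm, dark wood; origin at its middle, x along its length; about 0.16 kg; None if it is not there this time
- strip4: square-section hardwood board strip, 130 x 40 x 40 mm, light wood; origin at its middle, x along its length; about 0.16 kg; None if it is not there this time
- packer1: packer: pale plywood filler of the same 130 x 40 x 40 mm as a strip, both ends painted blue; origin at its middle, x along its length; always present, used only as far as the row needs it
- packer2: packer: pale plywood filler of the same 130 x 40 x 40 mm as a strip, both ends painted blue; origin at its middle, x along its length; always present, used only as far as the row needs it
- wedge: yellow wooden wedge 150 mm long (x), 45 mm high (z), 0.16 kg; origin at its middle. From above, its right face is straight along x at y = -0.020, its left face slants, y = 0.020 - 0.16 x: 52 mm thick at the butt (x = -0.075), 28 mm at the thin end (x = +0.075). Waxed, so rather slippery (friction about 0.4), yet self-locking: it stays where it was pressed
- glue_jar: glue jar, 57 mm wide, 91 mm high, amber with a black cap; origin under its middle; leave alone
- glue_jar_1: glue jar, 57 mm wide, 82 mm high, amber with a black cap; origin under its middle; leave alone
- sanding_block: cork sanding block, 61 x 101 x 33 mm; leave alone

How it is judged (in metres and radians):
On the way, in this order (a step that is already met when the one before it is completed fails the run):
1. every strip that is there lies in the frame, ends up to the back rail (y of strip1 in the frame of frame between -0.098 and 0.038 m and x of strip1 in the frame of frame between 0.003 and 0.016 m and z of strip1 in the frame of frame between 0.033 and 0.0425 m and angle between the x axis of each of strip1, strip2, strip3, strip4 and the x axis of frame, either way round below 0.06 rad and y of strip2 in the frame of frame between -0.098 and 0.038 m and x of strip2 in the frame of frame between 0.003 and 0.016 m and z of strip2 in the frame of frame between 0.033 and 0.0425 m and y of strip3 in the frame of frame between -0.098 and 0.038 m and x of strip3 in the frame of frame between 0.003 and 0.016 m and z of strip3 in the frame of frame between 0.033 and 0.0425 m and y of strip4 in the frame of frame between -0.098 and 0.038 m and x of strip4 in the frame of frame between 0.003 and 0.016 m and z of strip4 in the frame of frame between 0.033 and 0.0425 m), for 0.2 s.
2. the row is made up to four and the wedge is pressed in and jammed (all of step 1 and (height (world z) of packer1 below 0.029 m or (y of packer1 in the frame of frame between 0.018 and 0.038 m and x of packer1 in the frame of frame between 0.003 and 0.016 m and z of packer1 in the frame of frame between 0.033 and 0.0425 m and angle between the x axis of packer1 and the x axis of frame, either way round below 0.06 rad) or ((y of packer1 in the frame of frame between -0.022 and -0.002 m and x of packer1 in the frame of frame between 0.003 and 0.016 m and z of packer1 in the frame of frame between 0.033 and 0.0425 m and angle between the x axis of packer1 and the x axis of frame, either way round below 0.06 rad) and (y of packer2 in the frame of frame between 0.018 and 0.038 m and x of packer2 in the frame of frame between 0.003 and 0.016 m and z of packer2 in the frame of frame between 0.033 and 0.0425 m and angle between the x axis of packer2 and the x axis of frame, either way round below 0.06 rad))) and (height (world z) of packer2 below 0.029 m or (y of packer2 in the frame of frame between 0.018 and 0.038 m and x of packer2 in the frame of frame between 0.003 and 0.016 m and z of packer2 in the frame of frame between 0.033 and 0.0425 m and angle between the x axis of packer2 and the x axis of frame, either way round below 0.06 rad) or ((y of packer2 in the frame of frame between -0.022 and -0.002 m and x of packer2 in the frame of frame between 0.003 and 0.016 m and z of packer2 in the frame of frame between 0.033 and 0.0425 m and angle between the x axis of packer2 and the x axis of frame, either way round below 0.06 rad) and (y of packer1 in the frame of frame between 0.018 and 0.038 m and x of packer1 in the frame of frame between 0.003 and 0.016 m and z of packer1 in the frame of frame between 0.033 and 0.0425 m and angle between the x axis of packer1 and the x axis of frame, either way round below 0.06 rad))) and x of wedge in the frame of frame between -0.012 and 0.015 m and y of wedge in the frame of frame between 0.05 and 0.085 m and z of wedge in the frame of frame below 0.046 m and angle between the x axis of wedge and the x axis of frame, either way round below 0.06 rad and angle between the z axis of wedge and the z axis of frame, either way round below 0.1 rad and (contact force between wedge and strip1 above 8 N or contact force between wedge and strip2 above 8 N or contact force between wedge and strip3 above 8 N or contact force between wedge and strip4 above 8 N or contact force between wedge and packer1 above 8 N or contact force between wedge and packer2 above 8 N)), for 0.2 s.
At the end, for the whole second after the job is handed in: All strips flat in the frame (0.06 rad), far ends within 7 mm of the rail; packers only in the last places of the full row of four (10 mm), the others on the bench; wedge flat in its gap (0.06 rad), middle at frame x -12 to +15 mm, bearing on the row with over 8 N; all at rest (all of step 2 and linear speed of each of strip1, strip2, strip3, strip4, packer1, packer2, wedge below 0.01 m/s); the robot touches nothing.
It fails at once if the wedge is forced: the wedge and the frame press on each other with more than 80 N (contact force between wedge and frame above 80 N).
It fails at once if a glue jar or the sanding block is knocked away (moved more than 40 mm) (distance of any of glue_jar, glue_jar_1, sanding_block from where it was at the start of the episode above 0.04 m).
Of strip1, strip2, strip3, strip4 only 2 to 4 are there at a start; the rules pass over those that are not, and their reading is None.
At some moment in a run one of strip1, strip2, strip3, strip4, packer1, packer2 may be knocked a few centimetres aside while the robot is not near it.
Once in a run the grip may slacken for a moment while it holds something.
It also fails if it takes over 210 s, if anything falls off the work surface, if the arm or the gripper's body presses on something with over 40 N, if the wrist force passes 120 N, or if a joint passes its speed limit or range.

### The arm

A 7-joint arm with a two-finger parallel gripper is mounted at the origin on a cart in front of the work surface, level with it; the furniture and walls round the work are solid. World frame = base frame: x ahead of the robot, y to its left, z up, the work surface at z = 0. Lengths are in mm, angles in rad, forces in N, time in s.
With the tool pointing down it reaches from about 400 to 850 mm from the base axis. Payload 4.4 kg.
Tool frame: the origin (TCP) lies midway between the tips of the shut fingers; the grasp point (between the pads) lies 19 mm behind it; z points along the fingers, y is the line along which they close (so a half turn about z gives the same grasp; the last joint's range is limited). The gripper opens to 94 mm and grips with 3 to 60 N. Pads are 16 mm wide; open, the fingers measure 119 mm over their backs; the gripper's body (75 mm by 177 mm) begins 78 mm behind the grasp point.
Start: joints at [1.102, 0.628, 0.038, 1.517, -0.027, 0.996, -0.02], TCP at [254.826, -597.981, 205.478] pointing down, gripper open.
Joint ranges: [-3.06, 3.06], [-0.37, 2.12], [-1.25, 1.32], [0.18, 2.47], [-1.1, 4.24], [0.23, 1.98], [-2.94, 2.94]. Speed limits (rad/s): [2.57, 2.57, 3.14, 3.14, 3.14, 3.14, 3.14].

### API

Orientations are given as a unit quaternion [w, x, y, z].
In Python, from rig import env gives the robot as it stands.
- The arm moves only by the tool hand_motion, called after "Emit:" in YAML: its name, and indented under it one key for each argument. Schema: {"type":"object","properties":{"ticks":{"type":"string"},"clamp_n":{"type":"number"},"only":{"type":"string"},"quiet":{"type":"boolean"},"lines":{"type":"string"}},"required":["ticks"],"additionalProperties":false}. ticks is a string of 1 to 8 rows, one to a line, with the numbers parted by commas; each row has 7 numbers: dx, dy, dz in units of 5 mm, then a rotation vector rx, ry, rz in units of 0.05 rad, then the opening from 0.0 (shut) to 1.0 (fully open); each row is the pose to reach, as a shift and turn from the pose commanded when the call began, along the tool's axes at that moment; what a row does not reach only later rows make up. A row lasts 1/10 s, in which the tool goes at most 50 mm and 0.15 rad, less where a joint would pass 70% of its speed; a pose out of reach is approached as far as the arm can. The fingers move at their own pace and stop on an object; clamp_n is the grip in N (left out, the last holds). Time passes only in rows, so rows that do not move let the fingers close. The tool returns the time, the measured TCP pose, the force, the opening and the grip force at its end. only (a regular expression) keeps the lines of the reply that match it, lines (a string "A,B") keeps lines A to B, and quiet returns only ok. Input that does not fit is refused with a message, and nothing moves.
- env.observe(): the state, without advancing time (a new reading comes with each control period).
- env.read_camera(name): name is "scene" or "side" or "wrist"; returns the picture (384x512x3 uint8, red, green, blue); there is no depth.
- env.get_calibration(name): a dict with "vfov" (degrees; the focal length in pixels is half the picture's height over the tangent of half this angle, whatever the lens; pixels are square), "cx", "cy" (the principal point, pixels), "D" ([k1, k2, p1, p2, k3] as OpenCV has them; the pictures are not rectified), "origin" and "orientation" of the camera in the world; the wrist camera has in their place "T_tool_cam" (4x4, takes a point from camera to tool coordinates, whose origin is the TCP and whose axes are the flange's). Camera axes: x right, y down, z forward; pixel columns grow to the right and rows downward; lengths in mm; the calibration is good to about 2 mm. A picture is of the moment at which its call begins: read the wrist's pose just before it. get_calibration takes no time and is no camera call.
- env.sign_off(): hands the job in; it is judged then, once.
The state is a dict: "time": time; "joint_pos": joint angles; "joint_velocities": joint speeds; "joint_efforts": joint torques, N m; "ee_pos": TCP position; "eef_rot": TCP orientation; "wrist_force": force on the tool from outside, world axes, zero at the start; "torque": the same for the moment, N m; "gripper_width": opening from 0.0 (shut) to 1.0 (fully open); "grip_force": force on a finger pad.
Only numpy, scipy, OpenCV 4.12 (cv2) and the standard library are available. Lean on these libraries where they do the work, as an engineer would, in place of code of your own. Each camera call takes 0.05 s, during which the arm holds its last target. There are 200 camera calls.

## Working session

There is one attempt and no reset: what is moved stays moved. The work goes in short steps, Python scripts to look and compute and a tool call to move; the robot and the scene stay as the last step left them, time stands still between calls to the robot, and variables do not carry over. Pictures are saved under pics/ and viewed, at most 14 in all, crops included, and the job is handed in when it is done.

```bash
ls; mkdir -p pics
```

Run:
```python
from rig import env
import cv2,numpy as np
o=env.observe()
print(o)
for n in ["scene","side","wrist"]:
    print(n,env.get_calibration(n))
a=env.read_camera("scene");b=env.read_camera("side")
cv2.imwrite("pics/scene0.png",a[:,:,::-1]);cv2.imwrite("pics/side0.png",b[:,:,::-1])
```

```text
pics
rig.py
{'time': 0.0, 'joint_pos': array([ 1.10218917,  0.62933082,  0.0384243 ,  1.51835016, -0.02698874,
        0.99628067, -0.01998866]), 'joint_velocities': array([ 1.78192071e-04, -6.00651134e-04, -9.49674259e-04,  1.67831666e-03,
        4.28645847e-05, -1.32756204e-03,  1.52492344e-03]), 'joint_efforts': array([-5.95121837e-04, -5.49724889e+01,  1.14341598e+00, -1.86630535e+01,
       -5.22071449e-02,  2.36007082e-02,  1.56627743e-04]), 'ee_pos': array([ 254.57772839, -597.35942742,  204.56942652]), 'eef_rot': array([-9.04749559e-04,  9.79783129e-01,  2.00060397e-01, -1.96079632e-04]), 'wrist_force': array([0.21935082, 0.90161297, 0.29100757]), 'torque': array([-0.0628048 ,  0.00488155,  0.01260188]), 'grip_force': 0.0, 'gripper_width': 1.0018815352078156}
scene {'vfov': 46.72721909905301, 'cx': 253.49313016440877, 'cy': 191.7131523198576, 'D': array([-0.07442628,  0.        ,  0.        ,  0.        ,  0.        ]), 'origin': array([ -7.77486814, 746.90414719, 942.35624127]), 'orientation': array([ 0.127
[... 173 characters left out ...]
.        ,  0.        ,  0.        ]), 'origin': array([ 111.04648237, 1110.10961614,  899.61792854]), 'orientation': array([ 0.08028691, -0.16626485,  0.85908754, -0.47736632])}
wrist {'vfov': 59.737396161268585, 'cx': 250.90214219077458, 'cy': 194.92937892100508, 'D': array([-0.05137396,  0.        ,  0.        ,  0.        ,  0.        ]), 'T_tool_cam': array([[-3.68509273e-04, -9.63246100e-01, -2.68620206e-01,
         7.86527645e+01],
       [ 9.99998613e-01,  8.12816172e-05, -1.66332596e-03,
         1.57903172e-01],
       [ 1.62402613e-03, -2.68620447e-01,  9.63244734e-01,
        -1.79451905e+02],
       [ 0.00000000e+00,  0.00000000e+00,  0.00000000e+00,
         1.00000000e+00]])}
```
View pics/scene0.png

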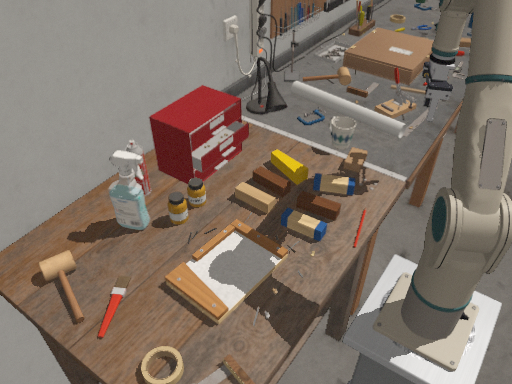

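View pics/side0.png

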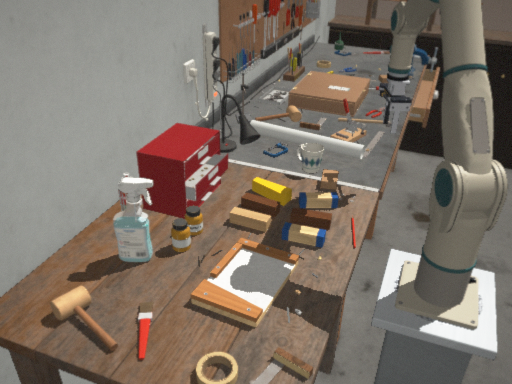

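Both pictures show the frame at scene (225,270) and a light strip at (255,197). Dark strips lie at (272,180) and (318,205), blue-ended packers at (303,223) and (333,184), and the yellow wedge at (289,166). The jars stand at (178,208) and (196,192). That makes three strips, so one packer is needed.

Create h.py:
```python
import numpy as np, cv2
from scipy.spatial.transform import Rotation as R
from rig import env
def rot(q): return R.from_quat([q[1],q[2],q[3],q[0]])
def cam(n,o=None):
    c=env.get_calibration(n); f=192/np.tan(np.radians(c["vfov"]/2))
    K=np.array([[f,0,c["cx"]],[0,f,c["cy"]],[0,0,1]])
    if n!="wrist": return K,c["D"],rot(c["orientation"]).as_matrix(),np.array(c["origin"])
    o=o or env.observe(); T=c["T_tool_cam"]; Rt=rot(o["eef_rot"]).as_matrix()
    return K,c["D"],Rt@T[:3,:3],Rt@T[:3,3]+o["ee_pos"]
def plane(C,px,z):
    K,D,Rc,t=C
    u=cv2.undistortPoints(np.array(px,float).reshape(-1,1,2),K,D).reshape(-1,2)
    d=np.c_[u,np.ones(len(u))]@Rc.T
    return t+d*((z-t[2])/d[:,2])[:,None]
def pix(C,P):
    K,D,Rc,t=C
    q=(np.array(P,float).reshape(-1,3)-t)@Rc
    return cv2.projectPoints(q,np.zeros(3),np.zeros(3),K,D)[0].reshape(-1,2)
def snap(n,name=None):
    o=env.observe(); C=cam(n,o); im=env.read_camera(n)[:,:,::-1].copy()
    if name: cv2.imwrite("pics/"+name,im)
    return C,im
def rect(im,C,z): # top-down view, not used
    pass
```

Run:
```python
from h import *
for n,pts in (("scene",dict(frame=(225,270),light=(254,195),dark1=(270,178),dark2=(317,202),pa=(303,220),pb=(333,181),wedge=(288,163),odd=(355,160),brush=(236,370),jar1=(178,215),jar2=(197,200))),
 ("side",dict(frame=(245,280),light=(248,214),dark1=(261,201),dark2=(310,215),pa=(303,233),pb=(319,199),wedge=(271,187),odd=(329,180)))):
    C=cam(n)
    for k,p in pts.items(): print(n,k,plane(C,[p],20 if k=='frame' else 40)[0].round())
```

```text
scene frame [492. 176.  20.]
scene light [591. -96.  40.]
scene dark1 [ 597. -194.   40.]
scene dark2 [ 416. -180.   40.]
scene pa [411. -88.  40.]
scene pb [ 423. -298.   40.]
scene wedge [ 592. -296.   40.]
scene odd [ 415. -442.   40.]
scene brush [293. 391.  40.]
scene jar1 [722. 106.  40.]
scene jar2 [720.  24.  40.]
side frame [494. 176.  20.]
side light [ 599. -101.   40.]
side dark1 [ 589. -192.   40.]
side dark2 [ 414. -174.   40.]
side pa [406. -70.  40.]
side pb [ 413. -281.   40.]
side wedge [ 590. -293.   40.]
side odd [ 414. -424.   40.]
```

Careful with the scale: shifts go in units of 5 mm and turns go in units of 0.05 rad. That gives: -298 mm is -59.6, -100 mm is -20, 0.4 rad is 8.

Emit:
hand_motion:
  ticks: "74.4,-59.6,-20,0,0,8,1\n74.4,-59.6,-20,0,0,8,1\n74.4,-59.6,-20,0,0,8,1\n74.4,-59.6,-20,0,0,8,1\n74.4,-59.6,-20,0,0,8,1\n74.4,-59.6,-20,0,0,8,1\n74.4,-59.6,-20,0,0,8,1\n74.4,-59.6,-20,0,0,8,1"
  clamp_n: 20

```text
time: 0.9
ee_pos: [440.4, -251.1, 287.9]
eef_rot: [-0.0, 1.0, 0.001, -0.0]
wrist_force: [-0.3, 0.3, 0.7]
gripper_width: 0.997
grip_force: 0.0
```

Add to h.py:
```python
def go(x,y,z,yaw): # tool-axis shift to a tool-down pose with tool x at heading yaw
    o=env.observe(); r=rot(o["eef_rot"]); t=R.from_euler('z',yaw)*R.from_euler('x',np.pi)
    print("shift",r.inv().apply(np.array([x,y,z])-o["ee_pos"]).round(1),"rot",(r.inv()*t).as_rotvec().round(4))
```

```bash
python3 -c "
from h import *
go(480,-150,300,0)"
```

```text
shift [  39.9 -100.9  -12.1] rot [-0.0001  0.0003  0.0027]
```

Scaled: -110 mm is -22, -70 mm is -14, 0.003 rad is 0.06.

Emit:
hand_motion:
  ticks: "0,-4,-12,0,0,0.06,1\n0,-8,-22,0,0,0.06,1\n0,-14,-22,0,0,0.06,1\n0,-14,-22,0,0,0.06,1\n0,-14,-22,0,0,0.06,1"

```text
time: 1.4
ee_pos: [439.7, -182.6, 397.6]
eef_rot: [0.0, 1.0, 0.001, 0.0]
wrist_force: [0.4, -0.9, -0.2]
gripper_width: 1.0
grip_force: 0.0
```

Run:
```python
from h import *
C,im=snap("wrist","w1.png"); print(env.observe()["ee_pos"])
```

```text
[ 439.19158765 -183.41727439  396.96682307]
```

View pics/w1.png

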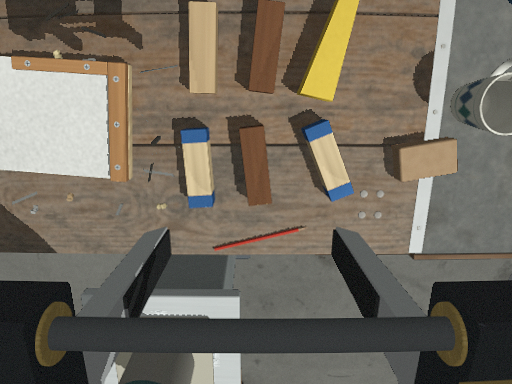

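The wrist view shows the light strip at (203,47), dark strips at (265,45) and (256,163), and packers at (198,167) and (328,160). The wedge is at (330,45) with its thin end already up, i.e. far. The sanding block is at (428,158) and the frame's right half is at the left edge. The far row is cut off, so I'll move the camera forward.

Scaled: 40 mm is 8, 110 mm is 22.

Emit:
hand_motion:
  ticks: "8,-2,0,0,0,0,1\n16,-2,0,0,0,0,1\n22,-2,0,0,0,0,1\n22,-2,0,0,0,0,1\n22,-2,0,0,0,0,1"

```text
time: 1.95
ee_pos: [548.9, -174.3, 395.6]
eef_rot: [-0.0, 1.0, -0.001, -0.002]
wrist_force: [-0.5, 0.3, 0.3]
gripper_width: 1.0
grip_force: 0.0
```

Create pieces.py:
```python
from h import *
def pieces(C,im,show=None):
    hsv=cv2.cvtColor(im,cv2.COLOR_BGR2HSV).astype(int); H,S,V=[hsv[...,i] for i in range(3)]
    ms=dict(yellow=(H>20)&(H<35)&(S>190)&(V>90),
            blue=(H>98)&(H<125)&(S>130)&(V>50),
            pale=(H>10)&(H<26)&(S>70)&(S<150)&(V>140),
            dark=(H<15)&(S>125)&(V>40)&(V<140))
    ms["pack"]=ms["blue"]|ms["pale"]
    out=[]
    for k in ("yellow","pack","dark"):
        m=cv2.morphologyEx(ms[k].astype(np.uint8),cv2.MORPH_OPEN,np.ones((3,3)))
        for c in cv2.findContours(m,cv2.RETR_EXTERNAL,cv2.CHAIN_APPROX_NONE)[0]:
            if cv2.contourArea(c)<700: continue
            c=cv2.convexHull(c)
            P=plane(C,c.reshape(-1,2),20)[:,:2].astype(np.float32)
            (cx,cy),(w,h),_=r=cv2.minAreaRect(P); b=cv2.boxPoints(r)
            e=max((b[1]-b[0],b[2]-b[1]),key=np.linalg.norm); yaw=np.arctan2(e[1],e[0]); yaw=(yaw+np.pi/2)%np.pi-np.pi/2
            M=cv2.moments(c); px=(M["m10"]/M["m00"],M["m01"]/M["m00"]); p=plane(C,[px],20)[0]
            nb=(ms["blue"]&(cv2.drawContours(np.zeros(m.shape,np.uint8),[c],-1,1,-1)>0)).sum()
            print(k,"px",np.round(px),"ctr",p[:2].round(1),"rectctr",np.round((cx,cy),1),"size",np.round((max(w,h),min(w,h))),"yaw",round(float(yaw),3),"blue",nb)
            cv2.drawContours(im,[c],-1,(0,255,0),1)
```

Run:
```python
from pieces import *
C,im=snap("wrist"); print(env.observe()["ee_pos"]); pieces(C,im); cv2.imwrite("pics/w2.png",im)
```

```text
[ 548.42917076 -174.35694365  396.34395562]
pack px [206. 229.] ctr [407.1 -93.3] rectctr [403.6 -92.3] size [89. 46.] yaw 0.055 blue 0
pack px [425. 221.] ctr [ 422.5 -484.6] rectctr [ 421.8 -485. ] size [98. 58.] yaw -1.395 blue 0
pack px [128. 187.] ctr [485.7  39.1] rectctr [480.8  39.8] size [193.  28.] yaw -0.084 blue 0
pack px [ 72. 135.] ctr [575.3 124.8] rectctr [575.4 126.1] size [158.  19.] yaw 1.49 blue 0
pack px [209. 120.] ctr [ 597.6 -105.9] rectctr [ 595.6 -105.2] size [135.  42.] yaw -0.024 blue 0
dark px [260. 227.] ctr [ 412.1 -189. ] rectctr [ 409.2 -189.2] size [134.  40.] yaw 0.118 blue 0
dark px [270. 118.] ctr [ 600.6 -204.8] rectctr [ 598.1 -204.6] size [133.  41.] yaw -0.114 blue 0
```

View pics/w2.png

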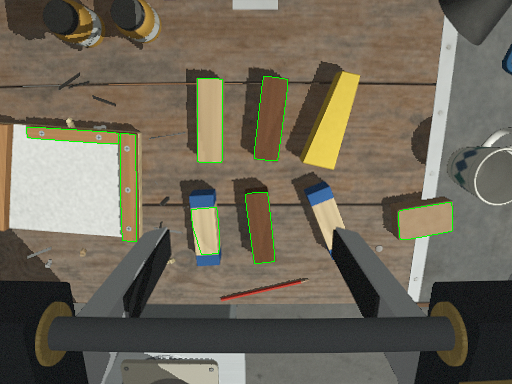

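Light strip is at (597,-105), dark strips at (599,-205) and (411,-189), all found cleanly. The packers' blue ends need a wider mask. Next I'll look at the frame.

Emit:
hand_motion:
  ticks: "0,-66,0,0,0,0,1\n0,-66,0,0,0,0,1\n0,-66,0,0,0,0,1\n0,-66,0,0,0,0,1\n0,-66,0,0,0,0,1\n0,-66,0,0,0,0,1\n0,-66,0,0,0,0,1\n0,-66,0,0,0,0,1"

```text
time: 2.8
ee_pos: [548.0, 161.7, 397.5]
eef_rot: [-0.001, 1.0, 0.004, -0.001]
wrist_force: [0.8, -0.4, 0.2]
gripper_width: 1.003
grip_force: 0.0
```

Emit:
hand_motion:
  ticks: "0,0,0,0,0,0,1"

```text
time: 2.9
ee_pos: [549.2, 155.7, 397.7]
eef_rot: [0.001, 1.0, -0.0, -0.0]
wrist_force: [0.8, -0.4, 0.1]
gripper_width: 1.0
grip_force: 0.0
```

Run:
```python
from h import *
C,im=snap("wrist"); print(env.observe()["ee_pos"]); cv2.imwrite("pics/w3.png",cv2.resize(im[60:310,80:440],None,fx=2.2,fy=2.2,interpolation=cv2.INTER_CUBIC)); cv2.imwrite("w3raw.png",im)
np.savez("w3.npz",K=C[0],D=C[1],R=C[2],t=C[3])
```

```text
[549.5851569  154.60045745 397.78166616]
```

View pics/w3.png

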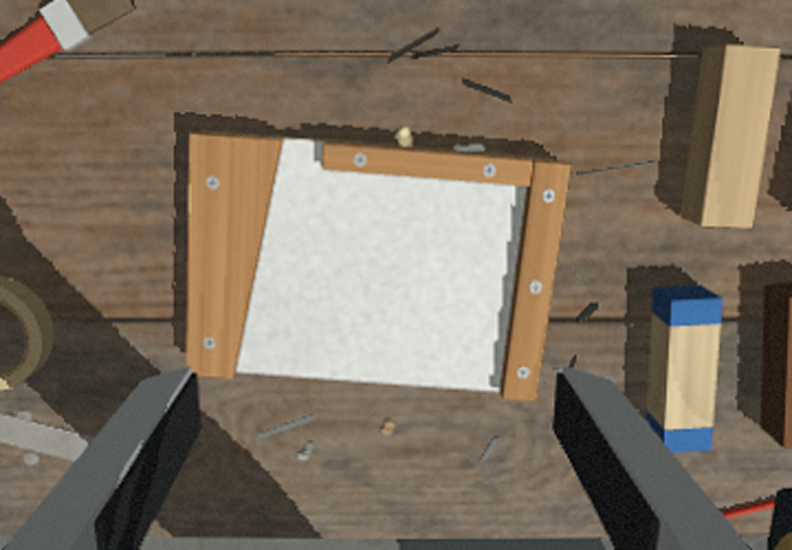

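The frame is slightly turned. In the crop the fence top runs (553,162)–(520,398), the rail inner edge (323,167)–(530,187), and the cleat inner edge (281,138)–(235,377). I'll fit the frame pose from these corners.

Run:
```python
from h import *
d=np.load("w3.npz"); C=(d["K"],d["D"],d["R"],d["t"])
q=np.array([(571,165),(190,133),(187,376),(537,400),(502,396),(323,168),(530,187),(281,138),(235,377)],float)
f=np.array([(95,-140),(93,140),(-93,140),(-95,-140),(-95,-112),(75,43),(75,-112),(93,73.1),(-93,102.9)],float)
W=plane(C,(q+.5)/2.2-.5+[80,60],34)[:,:2]
def fit(f,W):
    fc,wc=f.mean(0),W.mean(0); U,_,V=np.linalg.svd((f-fc).T@(W-wc)); Rm=(U@V).T
    return Rm,wc-Rm@fc
Rm,t=fit(f,W); res=W-(f@Rm.T+t)
print(np.arctan2(Rm[1,0],Rm[0,0]),t); print(res.round(1))
```

```text
-0.07892952086821128 [495.58765164 159.7076567 ]
[[-2.5  0.8]
 [ 0.7 -0.4]
 [-2.6  0.2]
 [ 0.8  0.2]
 [ 2.1  0.6]
 [ 0.7 -1.3]
 [-1.   0.7]
 [ 2.1  0.2]
 [-0.4 -1.1]]
```

Emit:
hand_motion:
  ticks: "9.4,52,54,0,0,0.4,1\n9.4,52,54,0,0,0.4,1\n9.4,52,54,0,0,0.4,1\n9.4,52,54,0,0,0.4,1\n9.4,52,54,0,0,0.4,1\n9.4,52,54,0,0,0.4,1\n9.4,52,54,0,0,0.4,1\n9.4,52,54,0,0,0.4,1"

```text
time: 3.75
ee_pos: [594.1, -110.1, 125.2]
eef_rot: [0.002, 1.0, -0.014, -0.002]
wrist_force: [0.4, -0.2, 0.0]
gripper_width: 0.999
grip_force: 0.0
```

Emit:
hand_motion:
  ticks: "0,0,0,0,0,0,1\n0,0,0,0,0,0,1\n0,0,0,0,0,0,1"

```text
time: 4.05
ee_pos: [597.5, -102.2, 129.3]
eef_rot: [-0.0, 1.0, -0.01, 0.001]
wrist_force: [-0.3, -0.2, 0.9]
gripper_width: 1.001
grip_force: 0.0
```

Run:
```python
from pieces import *
C,im=snap("wrist"); pieces(C,im); go(596.5,-105.5,20,-.02)
```

```text
pack px [245. 367.] ctr [405.6 -91.1] rectctr [404.3 -90. ] size [40. 39.] yaw -0.016 blue 0
pack px [ 70. 242.] ctr [552.3  71.1] rectctr [543.4  81. ] size [120.  69.] yaw 1.486 blue 0
pack px [262. 196.] ctr [ 594.4 -111.8] rectctr [ 590.9 -114.8] size [139.  55.] yaw -0.033 blue 0
dark px [342. 368.] ctr [ 402.2 -194.9] rectctr [ 401.5 -194.7] size [47. 40.] yaw 1.536 blue 0
dark px [376. 179.] ctr [ 608.5 -213.4] rectctr [ 598.2 -211.5] size [129.  43.] yaw -0.113 blue 0
shift [ -1.4   3.8 109.4] rot [-0.0005 -0.0028  0.0014]
```

Scaled: 109 mm is 21.8, 6 mm is 1.2.

Emit:
hand_motion:
  ticks: "-0.2,1.2,10,0,0,0,1\n-0.2,1.2,18,0,0,0,1\n-0.2,1.2,21.8,0,0,0,1\n-0.2,1.2,21.8,0,0,0,1\n-0.2,1.2,21.8,0,0,0,0.3\n-0.2,1.2,21.8,0,0,0,0.3\n-0.2,1.2,21.8,0,0,0,0.3\n-0.2,1.2,21.8,0,0,0,0.3"
  clamp_n: 30

```text
time: 4.9
ee_pos: [596.6, -109.1, 19.9]
eef_rot: [0.0, 1.0, -0.01, 0.001]
wrist_force: [0.1, 0.8, -0.8]
gripper_width: 0.693
grip_force: 0.0
```

Emit:
hand_motion:
  ticks: "0,0,0,0,0,0,0.3\n0,0,-8,0,0,0,0.3\n0,0,-16,0,0,0,0.3\n0,0,-16,0,0,0,0.3"

```text
time: 5.3
ee_pos: [599.7, -109.9, 103.9]
eef_rot: [0.001, 1.0, -0.01, 0.005]
wrist_force: [0.7, -0.1, -0.8]
gripper_width: 0.353
grip_force: 0.0
```

```bash
python3 -c "
from h import *
go(498.3-.5,67.2+14,100,-.079);go(498.3,67.2+14,38,-.079)"
```

```text
shift [-105.9 -188.9    2.6] rot [ 0.001  -0.0101  0.0585]
shift [-106.  -189.    64.6] rot [ 0.001  -0.0101  0.0585]
```

Emit:
hand_motion:
  ticks: "-0.4,0,0,0,0,0,0.65\n-0.4,0,0,0,0,0,0.65\n-0.4,0,0,0,0,0,0.65\n-0.4,0,0,0,0,0,0.65"

```text
time: 5.7
ee_pos: [592.9, -108.9, 97.5]
eef_rot: [-0.0, 1.0, -0.01, -0.001]
wrist_force: [0.5, 0.1, 0.2]
gripper_width: 0.64
grip_force: 0.0
```

```bash
python3 - <<'E'
from pieces import *
C,im=snap("wrist","w4.png"); pieces(C,im)
E
```

```text
pack px [ 57. 249.] ctr [554.8  58.1] rectctr [550.7  65.2] size [88. 51.] yaw 1.491 blue 0
pack px [254. 207.] ctr [ 589.1 -111.1] rectctr [ 587.4 -119.3] size [146.  81.] yaw -0.29 blue 0
dark px [381. 192.] ctr [ 600.4 -212.5] rectctr [ 593.1 -211.9] size [139.  43.] yaw -0.111 blue 0
```

View pics/w4.png

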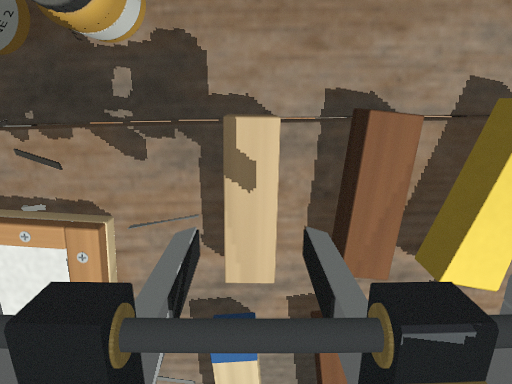

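The light strip is undisturbed at (250,200) and sits between the finger tips at (197,230) and (307,230). The fingers just need more time to close.

Scaled: 78 mm is 15.6, 2 mm is 0.4.

Emit:
hand_motion:
  ticks: "0.4,0,9,0,0,0,0.65\n0.4,0,15.6,0,0,0,0.65\n0.4,0,15.6,0,0,0,0.3\n0.4,0,15.6,0,0,0,0.3\n0.4,0,15.6,0,0,0,0.3\n0.4,0,15.6,0,0,0,0.3\n0.4,0,15.6,0,0,0,0.3"
  clamp_n: 30

```text
time: 6.45
ee_pos: [596.8, -109.2, 22.2]
eef_rot: [0.0, 1.0, -0.01, 0.001]
wrist_force: [-1.6, -0.1, 3.3]
gripper_width: 0.424
grip_force: 30.0
```

Emit:
hand_motion:
  ticks: "0,0,0,0,0,0,0.3\n0,0,-8,0,0,0,0.3\n0,0,-16,0,0,0,0.3\n0,0,-16,0,0,0,0.3"

```text
time: 6.85
ee_pos: [599.7, -109.9, 105.9]
eef_rot: [0.001, 1.0, -0.01, 0.005]
wrist_force: [1.2, -0.6, -1.5]
gripper_width: 0.427
grip_force: 30.0
```

```bash
python3 -c "
from h import *
go(498.3-.5,67.2+14,100,-.079);go(498.3,67.2+14,38,-.079)"
```

```text
shift [-105.8 -188.9    4.6] rot [ 0.0011 -0.0102  0.0584]
shift [-106.  -189.    66.6] rot [ 0.0011 -0.0102  0.0584]
```

Scaled: -190 mm is -38, -109 mm is -21.8, 0.059 rad is 1.18.

Emit:
hand_motion:
  ticks: "-21.8,-38,0,0,0,1.18,0.3\n-21.8,-38,0,0,0,1.18,0.3\n-21.8,-38,0,0,0,1.18,0.3\n-21.8,-38,0,0,0,1.18,0.3\n-21.8,-38,0,0,0,1.18,0.3\n-21.8,-38,0,0,0,1.18,0.3\n-21.8,-38,0,0,0,1.18,0.3"

```text
time: 7.55
ee_pos: [490.6, 82.8, 100.4]
eef_rot: [0.0, 0.999, -0.039, 0.0]
wrist_force: [0.3, -0.2, -1.0]
gripper_width: 0.425
grip_force: 30.0
```

```bash
python3 -c "
from h import *
go(494.5,82.5,41,-.079); snap('wrist','w5.png')"
```

```text
shift [ 3.9 -0.1 59.4] rot [ 0.0006 -0.0002  0.0003]
```

View pics/w5.png

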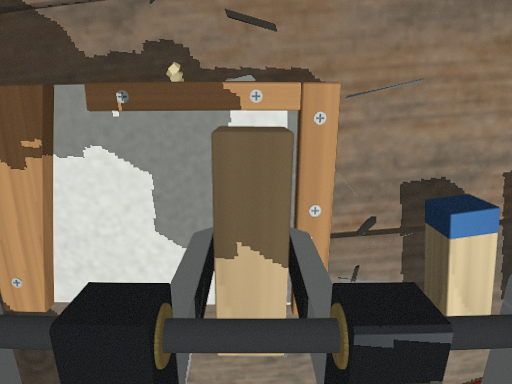

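The strip hangs aligned over the fence side, its far end at row 128 and the rail's inner edge at row 110. I'll lower it and slide it to the rail.

Emit:
hand_motion:
  ticks: "0,0,8,0,0,0,0.3\n0,0,11,0,0,0,0.3\n0,0,11.8,0,0,0,0.3\n0,0,12,0,0,0,0.3\n0.6,0,12,0,0,0,0.3\n1,0,12,0,0,0,0.3\n1.4,0,12,0,0,0,0.3"

```text
time: 8.3
ee_pos: [498.3, 82.4, 41.2]
eef_rot: [-0.0, 0.999, -0.04, 0.001]
wrist_force: [-2.7, -0.3, 0.8]
gripper_width: 0.425
grip_force: 30.0
```

Emit:
hand_motion:
  ticks: "0.2,0,0,0,0,0,0.3\n0.4,0,0,0,0,0,0.3"

```text
time: 8.5
ee_pos: [498.4, 82.3, 40.7]
eef_rot: [0.0, 0.999, -0.039, -0.001]
wrist_force: [-3.5, 0.1, 1.0]
gripper_width: 0.423
grip_force: 30.0
```

Scaled: 2 mm is 0.4, 1 mm is 0.2.

Emit:
hand_motion:
  ticks: "0.2,0,0,0,0,0,0.3\n0.4,0,0,0,0,0,0.3\n0.4,0,0,0,0,0,0.3"

```text
time: 8.8
ee_pos: [499.5, 82.0, 40.3]
eef_rot: [0.0, 0.999, -0.04, -0.002]
wrist_force: [-5.3, -0.8, -0.5]
gripper_width: 0.424
grip_force: 3.0
```

Emit:
hand_motion:
  ticks: "0.2,0,0,0,0,0,0.3\n0.4,0,0,0,0,0,0.3\n0.4,0,0,0,0,0,0.3"

```text
time: 9.1
ee_pos: [500.2, 81.9, 40.2]
eef_rot: [0.0, 0.999, -0.039, -0.003]
wrist_force: [-7.9, -1.2, 3.5]
gripper_width: 0.422
grip_force: 30.0
```

The slackening happened here, on the bed, so it did no harm. The fingers clear the fence top, so I can slide the gripped strip over to the fence.

Emit:
hand_motion:
  ticks: "0,1,0,0,0,0,0.3\n0,2,0,0,0,0,0.3\n0,2.6,0,0,0,0,0.3\n0,2.8,0,0,0,0,0.3\n0,3,0,0,0,0,0.3"

```text
time: 9.6
ee_pos: [499.3, 71.2, 40.4]
eef_rot: [-0.002, 0.999, -0.037, -0.003]
wrist_force: [-8.0, 7.4, 2.1]
gripper_width: 0.425
grip_force: 30.0
```

Emit:
hand_motion:
  ticks: "0,0.2,0,0,0,0,0.3\n0,0.4,0,0,0,0,0.3\n0,0.4,0,0,0,0,0.3"

```text
time: 9.9
ee_pos: [499.1, 69.1, 40.3]
eef_rot: [-0.002, 0.999, -0.037, -0.003]
wrist_force: [-7.9, 8.8, 2.6]
gripper_width: 0.425
grip_force: 30.0
```

Scaled: 2 mm is 0.4, 1 mm is 0.2.

Emit:
hand_motion:
  ticks: "0,0.2,0,0,0,0,0.3\n0,0.4,0,0,0,0,0.3\n0,0.4,0,0,0,0,0.3"

```text
time: 10.2
ee_pos: [498.9, 67.2, 40.3]
eef_rot: [-0.002, 0.999, -0.037, -0.003]
wrist_force: [-7.8, 8.2, 1.6]
gripper_width: 0.424
grip_force: 30.0
```

Emit:
hand_motion:
  ticks: "0,0.2,0,0,0,0,0.3\n0,0.4,0,0,0,0,0.3\n0,0.4,0,0,0,0,0.3"

```text
time: 10.5
ee_pos: [499.0, 67.0, 40.4]
eef_rot: [-0.003, 0.999, -0.037, -0.002]
wrist_force: [-8.2, 11.8, 1.5]
gripper_width: 0.42
grip_force: 30.0
```

Scaled: -100 mm is -20, -80 mm is -16.

Emit:
hand_motion:
  ticks: "0,0,0,0,0,0,0.65\n0,0,0,0,0,0,0.65\n0,0,0,0,0,0,0.65\n0,0,-8,0,0,0,0.65\n0,0,-16,0,0,0,0.65\n0,0,-20,0,0,0,0.65\n0,0,-20,0,0,0,0.65"

```text
time: 11.2
ee_pos: [505.2, 60.7, 143.8]
eef_rot: [-0.001, 0.999, -0.04, 0.004]
wrist_force: [0.7, -0.2, 0.8]
gripper_width: 0.651
grip_force: 0.0
```

```bash
python3 -c "
from h import *
go(598,-207,135,-.114)"
```

```text
shift [114.  259.4   9.4] rot [-0.0015 -0.0083  0.0333]
```

Scaled: 259 mm is 51.8, 114 mm is 22.8, 0.034 rad is 0.68.

Emit:
hand_motion:
  ticks: "22.8,51.8,0,0,0,0.68,0.65\n22.8,51.8,0,0,0,0.68,0.65\n22.8,51.8,0,0,0,0.68,0.65\n22.8,51.8,0,0,0,0.68,0.65\n22.8,51.8,0,0,0,0.68,0.65\n22.8,51.8,0,0,0,0.68,0.65\n22.8,51.8,0,0,0,0.68,0.65\n22.8,51.8,0,0,0,0.68,0.65"

```text
time: 12.0
ee_pos: [594.2, -206.8, 139.2]
eef_rot: [-0.0, 0.998, -0.058, -0.001]
wrist_force: [-0.1, 0.4, -0.4]
gripper_width: 0.651
grip_force: 0.0
```

Emit:
hand_motion:
  ticks: "0,0,0,0,0,0,0.65"

```text
time: 12.1
ee_pos: [594.6, -204.2, 139.8]
eef_rot: [-0.001, 0.998, -0.056, -0.001]
wrist_force: [-0.6, 0.5, 0.2]
gripper_width: 0.651
grip_force: 0.0
```

Run:
```python
from pieces import *
C,im=snap("wrist","w6.png"); pieces(C,im); go(598,-207,21,-.114)
```

```text
pack px [384. 269.] ctr [ 497.9 -326.5] rectctr [ 498.4 -324.7] size [46. 28.] yaw 1.529 blue 0
pack px [ 19. 271.] ctr [535.6  42.4] rectctr [529.4  41.1] size [103.  48.] yaw -0.337 blue 0
pack px [454. 181.] ctr [ 581.7 -393.4] rectctr [ 583.2 -391.7] size [87. 46.] yaw 1.474 blue 0
pack px [102. 214.] ctr [586. -59.] rectctr [596.2 -64.3] size [211. 137.] yaw -1.457 blue 0
pack px [289. 188.] ctr [ 592.  -238.4] rectctr [ 588.2 -237.4] size [138.  36.] yaw -0.181 blue 0
pack px [257. 161.] ctr [ 620.8 -211.9] rectctr [ 607.4 -212.7] size [106.  27.] yaw -0.128 blue 0
pack px [451. 130.] ctr [ 630.  -388.7] rectctr [ 626.5 -390.5] size [110.  60.] yaw -1.549 blue 0
pack px [456.  45.] ctr [ 701.6 -390.9] rectctr [ 701.1 -391.9] size [103.  69.] yaw -1.374 blue 0
pack px [213.  34.] ctr [ 730.7 -187.3] rectctr [ 724.9 -188.9] size [272.  64.] yaw 1.461 blue 0
shift [  3.7   2.8 119.1] rot [-0.0013  0.001   0.0031]
```

View pics/w6.png

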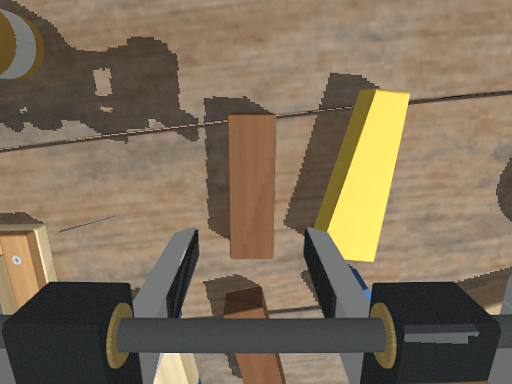

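The dark strip is at (252,186), centred between the fingers with its axis aligned. The wedge, at (365,180), clears the right finger.

```bash
python3 -c "
from h import *
P=plane(cam('wrist'),[(252,114),(252,258)],40);print(P,P.mean(0));p=P.mean(0);go(p[0],p[1],22,-.117)"
```

```text
[[ 663.19909833 -211.85768121   40.        ]
 [ 535.24734646 -197.67466262   40.        ]] [ 599.2232224  -204.76617191   40.        ]
shift [  4.7   0.5 118.1] rot [-0.0013  0.001   0.0061]
```

Scaled: 5 mm is 1, 118 mm is 23.6, 0.006 rad is 0.12.

Emit:
hand_motion:
  ticks: "1,0,10,0,0,0.12,0.65\n1,0,19,0,0,0.12,0.65\n1,0,23.6,0,0,0.12,0.65\n1,0,23.6,0,0,0.12,0.65\n1,0,23.6,0,0,0.12,0.3\n1,0,23.6,0,0,0.12,0.3\n1,0,23.6,0,0,0.12,0.3\n1,0,23.6,0,0,0.12,0.3"
  clamp_n: 30

```text
time: 12.95
ee_pos: [601.5, -206.5, 24.7]
eef_rot: [0.0, 0.998, -0.059, 0.002]
wrist_force: [-0.1, 2.1, 6.9]
gripper_width: 0.424
grip_force: 30.0
```

Emit:
hand_motion:
  ticks: "0,0,0,0,0,0,0.3\n0,0,0,0,0,0,0.3\n0,0,-8,0,0,0,0.3\n0,0,-16,0,0,0,0.3\n0,0,-16,0,0,0,0.3"

```text
time: 13.45
ee_pos: [604.0, -208.3, 108.6]
eef_rot: [0.001, 0.998, -0.06, 0.005]
wrist_force: [0.6, -0.5, -1.7]
gripper_width: 0.421
grip_force: 30.0
```

```bash
python3 -c "
from h import *
go(495.6+1-2.8,159.7-35.9,102,-.079)"
```

```text
shift [-149.1 -316.6    4.2] rot [ 0.0024 -0.0109 -0.0406]
```

Emit:
hand_motion:
  ticks: "-29.2,-63.4,0,0,0,-0.8,0.3\n-29.2,-63.4,0,0,0,-0.8,0.3\n-29.2,-63.4,0,0,0,-0.8,0.3\n-29.2,-63.4,0,0,0,-0.8,0.3\n-29.2,-63.4,0,0,0,-0.8,0.3\n-29.2,-63.4,0,0,0,-0.8,0.3\n-29.2,-63.4,0,0,0,-0.8,0.3\n-29.2,-63.4,0,0,0,-0.8,0.3"

```text
time: 14.25
ee_pos: [489.2, 134.3, 102.2]
eef_rot: [-0.002, 0.999, -0.033, -0.001]
wrist_force: [0.2, 1.1, -1.2]
gripper_width: 0.421
grip_force: 30.0
```

Emit:
hand_motion:
  ticks: "0,0,0,0,0,0,0.3\n0,0,0,0,0,0,0.3"

```text
time: 14.45
ee_pos: [493.0, 123.9, 102.5]
eef_rot: [0.001, 0.999, -0.041, 0.0]
wrist_force: [0.5, -0.4, -1.6]
gripper_width: 0.425
grip_force: 30.0
```

```bash
python3 -c "
from h import *
go(497,123.9,43,-.079)"
```

```text
shift [ 4.  -0.4 59.5] rot [ 0.0011 -0.0002 -0.0021]
```

Scaled: 60 mm is 12, 55 mm is 11.

Emit:
hand_motion:
  ticks: "0,0,8,0,0,0,0.3\n0,0,11,0,0,0,0.3\n0.2,0,12,0,0,0,0.3\n0.8,0,12,0,0,0,0.3\n1.2,0,12,0,0,0,0.3\n1.6,0,12,0,0,0,0.3"

```text
time: 15.05
ee_pos: [501.7, 123.7, 42.9]
eef_rot: [0.0, 0.999, -0.041, 0.001]
wrist_force: [-0.3, -0.4, -0.8]
gripper_width: 0.424
grip_force: 30.0
```

Emit:
hand_motion:
  ticks: "0.4,0,0,0,0,0,0.3\n0.8,0,0,0,0,0,0.3\n0.8,0,0,0,0,0,0.3"

```text
time: 15.35
ee_pos: [504.9, 124.5, 42.6]
eef_rot: [-0.0, 0.999, -0.04, 0.0]
wrist_force: [0.5, 0.3, -1.9]
gripper_width: 0.421
grip_force: 30.0
```

Emit:
hand_motion:
  ticks: "0.2,0,0,0,0,0,0.3\n0.4,0,0,0,0,0,0.3\n0.4,0,0,0,0,0,0.3"

```text
time: 15.65
ee_pos: [505.1, 124.5, 42.4]
eef_rot: [0.0, 0.999, -0.039, -0.001]
wrist_force: [-4.2, 0.7, -0.1]
gripper_width: 0.425
grip_force: 30.0
```

Scaled: -45 mm is -9, -42 mm is -8.4.

Emit:
hand_motion:
  ticks: "0,0,0,0,0,0,0.5\n0,0,0,0,0,0,0.5\n0,0,-3,0,0,0,0.5\n0,0,-9,0,0,0,0\n0,-4,-9,0,0,0,0\n0,-8.4,-9,0,0,0,0\n0,-8.4,-9,0,0,0,0\n0,-8.4,-9,0,0,0,0"

```text
time: 16.45
ee_pos: [510.4, 166.0, 87.7]
eef_rot: [0.0, 0.999, -0.039, 0.0]
wrist_force: [0.4, -0.4, -0.7]
gripper_width: 0.112
grip_force: 0.0
```

Emit:
hand_motion:
  ticks: "0,0,0,0,0,0,0\n0,0,0,0,0,0,0\n0,0,6,0,0,0,0\n0,0,9,0,0,0,0\n0,0,9,0,0,0,0\n0,1,9,0,0,0,0\n0,2,9,0,0,0,0"

```text
time: 17.15
ee_pos: [509.9, 155.8, 43.4]
eef_rot: [-0.0, 0.999, -0.04, 0.001]
wrist_force: [1.2, 1.9, 1.8]
gripper_width: 0.007
grip_force: 1.1
```

```bash
python3 -c "
from h import *
go(495.6+9.97-1.54,159.7-.8-19.4,43,-.079)"
```

```text
shift [-4.5 16.7  0.4] rot [-0.0005 -0.0015 -0.0006]
```

Emit:
hand_motion:
  ticks: "0,0.8,0,0,0,0,0\n0,1.6,0,0,0,0,0\n0,2.4,0,0,0,0,0\n0,2.8,0,0,0,0,0\n0,3,0,0,0,0,0"

```text
time: 17.65
ee_pos: [508.4, 141.4, 42.9]
eef_rot: [-0.0, 0.999, -0.04, 0.0]
wrist_force: [0.4, 1.7, 2.0]
gripper_width: 0.008
grip_force: 1.2
```

Emit:
hand_motion:
  ticks: "0,0.2,0,0,0,0,0\n0,0.4,0,0,0,0,0\n0,0.4,0,0,0,0,0"

```text
time: 17.95
ee_pos: [507.9, 139.4, 42.6]
eef_rot: [-0.0, 0.999, -0.04, 0.0]
wrist_force: [0.3, 1.9, 2.0]
gripper_width: 0.004
grip_force: 1.1
```

Emit:
hand_motion:
  ticks: "0,0.2,0,0,0,0,0\n0,0.4,0,0,0,0,0\n0,0.4,0,0,0,0,0"

```text
time: 18.25
ee_pos: [508.0, 138.6, 42.7]
eef_rot: [-0.001, 0.999, -0.039, 0.0]
wrist_force: [0.6, 4.9, 0.7]
gripper_width: 0.002
grip_force: 2.5
```

Emit:
hand_motion:
  ticks: "0,0.4,0,0,0,0,0\n0,0.6,0,0,0,0,0\n0,0.6,0,0,0,0,0\n0,-0.8,0,0,0,0,0\n0,-0.8,-8,0,0,0,0.65\n0,-0.8,-16,0,0,0,0.65\n0,-0.8,-20,0,0,0,0.65\n0,-0.8,-20,0,0,0,0.65"

```text
time: 19.05
ee_pos: [509.4, 140.5, 145.0]
eef_rot: [-0.0, 0.999, -0.04, 0.002]
wrist_force: [0.7, 0.5, -0.2]
gripper_width: 0.308
grip_force: 0.0
```

Run:
```python
from h import *
snap("wrist","w7.png")
go(411,-189,140,.118)
```

```text
shift [-70.5 336.1   3.5] rot [ 0.0007 -0.0013 -0.1983]
```

View pics/w7.png

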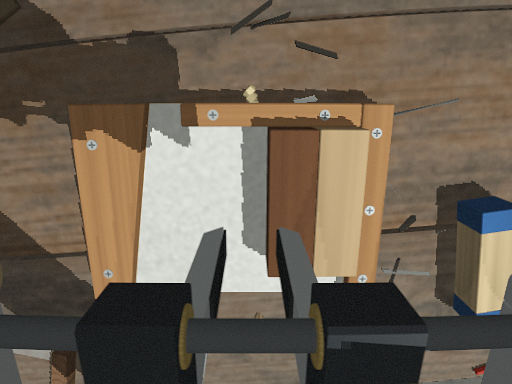

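Both strips lie flat against the fence and rail, dark at (293,200) and light at (341,200). On to the second dark strip.

Emit:
hand_motion:
  ticks: "-14,67.2,0,0,0,-3.96,0.65\n-14,67.2,0,0,0,-3.96,0.65\n-14,67.2,0,0,0,-3.96,0.65\n-14,67.2,0,0,0,-3.96,0.65\n-14,67.2,0,0,0,-3.96,0.65\n-14,67.2,0,0,0,-3.96,0.65\n-14,67.2,0,0,0,-3.96,0.65\n-14,67.2,0,0,0,-3.96,0.65"

```text
time: 19.9
ee_pos: [407.2, -194.5, 141.1]
eef_rot: [0.001, 0.999, 0.053, -0.002]
wrist_force: [0.7, 0.4, -0.0]
gripper_width: 0.652
grip_force: 0.0
```

Emit:
hand_motion:
  ticks: "0,0,0,0,0,0,0.65\n0,0,0,0,0,0,0.65"

```text
time: 20.1
ee_pos: [411.1, -186.8, 141.7]
eef_rot: [-0.001, 0.998, 0.06, -0.001]
wrist_force: [0.2, 0.8, 1.0]
gripper_width: 0.649
grip_force: 0.0
```

Run:
```python
from h import *
C,im=snap("wrist","w8.png"); go(411,-189,22,.118)
```

```text
shift [ -0.6   2.7 119.9] rot [-0.0014  0.0014  0.0033]
```

View pics/w8.png

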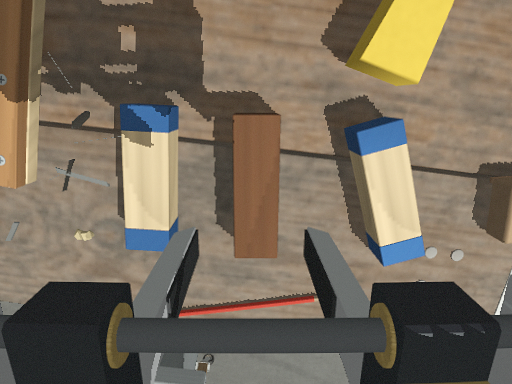

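The dark strip's top spans (233,114) to (278,258). The packers are at (150,178) and (385,190).

```bash
python3 -c "
from h import *
P=plane(cam('wrist'),[(257,114),(256.5,258)],40);p=P.mean(0);d=P[0]-P[1];print(P,p,np.arctan(d[1]/d[0]));go(p[0],p[1],22,np.arctan(d[1]/d[0]))"
```

```text
[[ 480.41180844 -182.50796208   40.        ]
 [ 351.84289346 -198.30727011   40.        ]] [ 416.12735095 -190.40761609   40.        ] 0.12227288959558241
shift [  4.3   4.7 119.9] rot [-0.0014  0.0014 -0.001 ]
```

Careful with the scale: shifts go in units of 5 mm and turns go in units of 0.05 rad. That gives: 4 mm is 0.8, 119 mm is 23.8.

Emit:
hand_motion:
  ticks: "0.8,1,10,0,0,0,0.65\n0.8,1,19,0,0,0,0.65\n0.8,1,23.8,0,0,0,0.65\n0.8,1,23.8,0,0,0,0.65\n0.8,1,23.8,0,0,0,0.3\n0.8,1,23.8,0,0,0,0.3\n0.8,1,23.8,0,0,0,0.3\n0.8,1,23.8,0,0,0,0.3"
  clamp_n: 30

```text
time: 20.95
ee_pos: [417.3, -192.5, 25.0]
eef_rot: [0.0, 0.998, 0.06, 0.001]
wrist_force: [0.8, 1.6, 7.6]
gripper_width: 0.425
grip_force: 30.0
```

Emit:
hand_motion:
  ticks: "0,0,0,0,0,0,0.3\n0,0,0,0,0,0,0.3\n0,0,-8,0,0,0,0.3\n0,0,-16,0,0,0,0.3\n0,0,-16,0,0,0,0.3"

```text
time: 21.45
ee_pos: [419.3, -194.1, 108.0]
eef_rot: [0.002, 0.998, 0.059, 0.004]
wrist_force: [-0.3, 0.2, -2.5]
gripper_width: 0.424
grip_force: 30.0
```

```bash
python3 -c "
from h import *
go(497,163.7,102,-.079)"
```

```text
shift [ 119.3 -346.1    5.4] rot [ 0.0038 -0.0087  0.1973]
```

Scaled: -346 mm is -69.2, 118 mm is 23.6, 0.198 rad is 3.96.

Emit:
hand_motion:
  ticks: "23.6,-69.2,0,0,0,3.96,0.3\n23.6,-69.2,0,0,0,3.96,0.3\n23.6,-69.2,0,0,0,3.96,0.3\n23.6,-69.2,0,0,0,3.96,0.3\n23.6,-69.2,0,0,0,3.96,0.3\n23.6,-69.2,0,0,0,3.96,0.3\n23.6,-69.2,0,0,0,3.96,0.3\n23.6,-69.2,0,0,0,3.96,0.3"

```text
time: 22.25
ee_pos: [492.8, 171.9, 103.4]
eef_rot: [-0.002, 0.999, -0.036, 0.001]
wrist_force: [0.4, -0.7, -0.6]
gripper_width: 0.424
grip_force: 30.0
```

Emit:
hand_motion:
  ticks: "0,0,0,0,0,0,0.3\n0,0,0,0,0,0,0.3\n0,0,0,0,0,0,0.3"

```text
time: 22.55
ee_pos: [491.9, 162.1, 103.5]
eef_rot: [0.001, 0.999, -0.041, -0.0]
wrist_force: [-0.1, 0.3, -1.3]
gripper_width: 0.423
grip_force: 30.0
```

```bash
python3 -c "
from h import *
go(497,163.7,43,-.079)"
```

```text
shift [ 5.  -2.1 60.4] rot [ 0.0017  0.0009 -0.0036]
```

Scaled: 9 mm is 1.8, -2 mm is -0.4, -0.003 rad is -0.06.

Emit:
hand_motion:
  ticks: "0,-0.4,8,0,0,-0.06,0.3\n0,-0.4,11,0,0,-0.06,0.3\n0.2,-0.4,12,0,0,-0.06,0.3\n1,-0.4,12,0,0,-0.06,0.3\n1.8,-0.4,12,0,0,-0.06,0.3\n2.6,-0.4,12,0,0,-0.06,0.3"

```text
time: 23.15
ee_pos: [506.6, 165.2, 44.3]
eef_rot: [-0.0, 0.999, -0.039, 0.001]
wrist_force: [0.0, 0.2, -2.1]
gripper_width: 0.42
grip_force: 30.0
```

Emit:
hand_motion:
  ticks: "0.4,0,0,0,0,0,0.3\n0.8,0,0,0,0,0,0.3\n0.8,0,0,0,0,0,0.3"

```text
time: 23.45
ee_pos: [507.0, 165.4, 43.4]
eef_rot: [0.0, 0.999, -0.038, -0.002]
wrist_force: [-5.2, 0.3, 1.9]
gripper_width: 0.426
grip_force: 30.0
```

Scaled: -42 mm is -8.4, -20 mm is -4.

Emit:
hand_motion:
  ticks: "0,0,0,0,0,0,0.5\n0,0,0,0,0,0,0.5\n0,0,-3,0,0,0,0.5\n0,0,-9,0,0,0,0\n-1.2,-4,-9,0,0,0,0\n-1.2,-8.4,-9,0,0,0,0\n-1.2,-8.4,-9,0,0,0,0\n-1.2,-8.4,-9,0,0,0,0"

```text
time: 24.25
ee_pos: [507.1, 207.9, 88.7]
eef_rot: [0.0, 0.999, -0.038, 0.001]
wrist_force: [0.4, -0.8, -0.6]
gripper_width: 0.11
grip_force: 0.0
```

Emit:
hand_motion:
  ticks: "0,0,0,0,0,0,0\n0,0,0,0,0,0,0\n0,0,6,0,0,0,0\n0,0,9,0,0,0,0\n0,1,9,0,0,0,0\n0,2,9,0,0,0,0\n0,3,9,0,0,0,0\n0,4,9,0,0,0,0"

```text
time: 25.05
ee_pos: [505.6, 189.3, 44.9]
eef_rot: [-0.001, 0.999, -0.038, 0.001]
wrist_force: [-2.3, 4.7, 3.6]
gripper_width: 0.004
grip_force: 2.5
```

Emit:
hand_motion:
  ticks: "0,0.6,0,0,0,0,0\n0,1,0,0,0,0,0\n0,1.2,0,0,0,0,0\n0,1.2,0,0,0,0,0"

```text
time: 25.45
ee_pos: [505.6, 181.5, 44.2]
eef_rot: [-0.0, 0.999, -0.038, 0.001]
wrist_force: [0.7, 0.7, 1.2]
gripper_width: 0.005
grip_force: 0.7
```

```bash
python3 -c "
from h import *
go(505,179.3,43,-.079)"
```

```text
shift [-0.5  2.2  1.2] rot [-0.0002 -0.0019  0.002 ]
```

Scaled: 4 mm is 0.8, 3 mm is 0.6.

Emit:
hand_motion:
  ticks: "0,0.4,0,0,0,0,0\n0,0.6,0,0,0,0,0\n0,0.8,0,0,0,0,0\n0,0.8,0,0,0,0,0"

```text
time: 25.85
ee_pos: [504.5, 179.0, 43.6]
eef_rot: [-0.001, 0.999, -0.038, 0.0]
wrist_force: [1.3, 4.4, -1.1]
gripper_width: 0.002
grip_force: 2.3
```

Emit:
hand_motion:
  ticks: "0,0.2,0,0,0,0,0\n0,0.2,0,0,0,0,0\n0,-1,0,0,0,0,0\n0,-1,-8,0,0,0,0.65\n0,-1,-16,0,0,0,0.65\n0,-1,-20,0,0,0,0.65\n0,-1,-20,0,0,0,0.65\n0,-1,-20,0,0,0,0.65"

```text
time: 26.65
ee_pos: [504.3, 182.1, 143.4]
eef_rot: [0.001, 0.999, -0.038, -0.0]
wrist_force: [0.1, -1.2, -0.1]
gripper_width: 0.396
grip_force: 0.0
```

```bash
python3 - <<'E'
from h import *
go(400,-92,145,.05)
E
```

```text
shift [-83.  281.3  -1.2] rot [ 0.0011  0.0005 -0.1268]
```

Contact came at the expected position. Now the packer.

Scaled: 281 mm is 56.2, -83 mm is -16.6, -0.127 rad is -2.54.

Emit:
hand_motion:
  ticks: "-16.6,56.2,0,0,0,-2.54,0.65\n-16.6,56.2,0,0,0,-2.54,0.65\n-16.6,56.2,0,0,0,-2.54,0.65\n-16.6,56.2,0,0,0,-2.54,0.65\n-16.6,56.2,0,0,0,-2.54,0.65\n-16.6,56.2,0,0,0,-2.54,0.65\n-16.6,56.2,0,0,0,-2.54,0.65\n-16.6,56.2,0,0,0,-2.54,0.65"

```text
time: 27.45
ee_pos: [399.3, -91.7, 142.7]
eef_rot: [-0.0, 1.0, 0.024, -0.001]
wrist_force: [-0.0, 0.9, -0.3]
gripper_width: 0.645
grip_force: 0.0
```

Emit:
hand_motion:
  ticks: "0,0,0,0,0,0,0.65\n0,0,0,0,0,0,0.65"

```text
time: 27.65
ee_pos: [400.9, -89.3, 143.2]
eef_rot: [-0.0, 1.0, 0.027, -0.0]
wrist_force: [0.2, 0.1, -0.3]
gripper_width: 0.649
grip_force: 0.0
```

Run:
```python
from h import *
C,im=snap("wrist"); cv2.imwrite("pics/w9.png",cv2.resize(im[60:300],None,fx=1.5,fy=1.5)); print(env.observe()["ee_pos"])
```

```text
[400.94893457 -89.35495012 143.29900779]
```

View pics/w9.png

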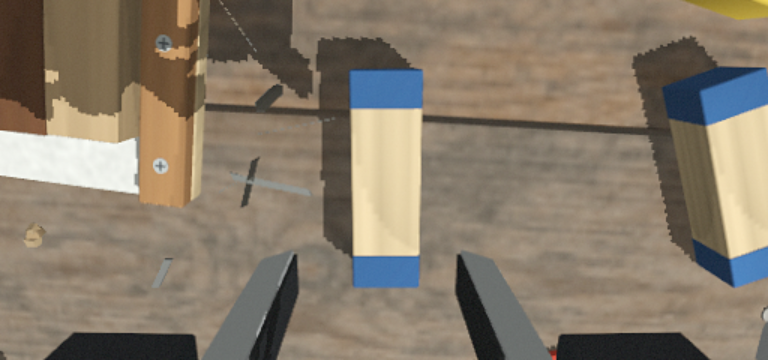

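The packer spans (386,70) to (386,286) in the crop, i.e. (257,107) to (257,251) in the raw picture. Its axis matches the tool's.

```bash
python3 -c "
from h import *
P=plane(cam('wrist'),[(257.5,107),(257,251)],40);p=P.mean(0);d=P[0]-P[1];print(P,p,np.arctan(d[1]/d[0]));go(p[0],p[1],22,np.arctan(d[1]/d[0]))"
```

```text
[[475.65097595 -90.26182754  40.        ]
 [347.17794862 -97.36745114  40.        ]] [411.41446228 -93.81463934  40.        ] 0.05525199828961898
shift [ 10.3   5.1 121.3] rot [-0.0005  0.0005 -0.0013]
```

Emit:
hand_motion:
  ticks: "2,1,10,0,0,0,0.65\n2,1,19,0,0,0,0.65\n2,1,24.2,0,0,0,0.65\n2,1,24.2,0,0,0,0.65\n2,1,24.2,0,0,0,0.3\n2,1,24.2,0,0,0,0.3\n2,1,24.2,0,0,0,0.3\n2,1,24.2,0,0,0,0.3"
  clamp_n: 30

```text
time: 28.5
ee_pos: [411.2, -94.7, 22.9]
eef_rot: [-0.0, 1.0, 0.026, 0.0]
wrist_force: [-0.7, -0.4, -0.8]
gripper_width: 0.421
grip_force: 30.0
```

Emit:
hand_motion:
  ticks: "0,0,0,0,0,0,0.3\n0,0,0,0,0,0,0.3\n0,0,-8,0,0,0,0.3\n0,0,-16,0,0,0,0.3\n0,0,-16,0,0,0,0.3"

```text
time: 29.0
ee_pos: [413.3, -96.3, 106.0]
eef_rot: [0.001, 1.0, 0.025, 0.003]
wrist_force: [1.3, -0.6, -1.7]
gripper_width: 0.426
grip_force: 30.0
```

```bash
python3 -c "
from h import *
go(500,203.5,102,-.079)"
```

```text
shift [ 101.7 -295.1    4.1] rot [ 0.0016 -0.007   0.1293]
```

Emit:
hand_motion:
  ticks: "20.2,-59,0,0,0,2.6,0.3\n20.2,-59,0,0,0,2.6,0.3\n20.2,-59,0,0,0,2.6,0.3\n20.2,-59,0,0,0,2.6,0.3\n20.2,-59,0,0,0,2.6,0.3\n20.2,-59,0,0,0,2.6,0.3\n20.2,-59,0,0,0,2.6,0.3\n20.2,-59,0,0,0,2.6,0.3"

```text
time: 29.8
ee_pos: [496.1, 206.8, 101.4]
eef_rot: [-0.0, 0.999, -0.037, -0.001]
wrist_force: [0.2, 0.1, -1.8]
gripper_width: 0.425
grip_force: 30.0
```

Emit:
hand_motion:
  ticks: "0,0,0,0,0,0,0.3\n0,0,0,0,0,0,0.3\n0,0,0,0,0,0,0.3"

```text
time: 30.1
ee_pos: [496.6, 202.3, 102.8]
eef_rot: [0.0, 0.999, -0.041, -0.0]
wrist_force: [1.0, 0.0, -1.9]
gripper_width: 0.424
grip_force: 30.0
```

```bash
python3 -c "
from h import *
go(500,203.5,42,-.079)"
```

```text
shift [ 3.3 -1.5 60.8] rot [ 0.0004  0.0003 -0.0036]
```

Emit:
hand_motion:
  ticks: "0,-0.4,8,0,0,-0.06,0.3\n0,-0.4,11,0,0,-0.06,0.3\n0.2,-0.4,12,0,0,-0.06,0.3\n1,-0.4,12,0,0,-0.06,0.3\n1.8,-0.4,12,0,0,-0.06,0.3\n2.4,-0.4,12,0,0,-0.06,0.3"

```text
time: 30.7
ee_pos: [507.9, 205.4, 43.4]
eef_rot: [-0.0, 0.999, -0.038, -0.001]
wrist_force: [-7.5, 0.9, 2.3]
gripper_width: 0.42
grip_force: 30.0
```

Emit:
hand_motion:
  ticks: "0.4,0,0,0,0,0,0.3\n0.6,0,0,0,0,0,0.3\n0.6,0,0,0,0,0,0.3"

```text
time: 31.0
ee_pos: [508.0, 205.6, 42.8]
eef_rot: [-0.0, 0.999, -0.038, -0.004]
wrist_force: [-7.3, -0.3, 3.0]
gripper_width: 0.426
grip_force: 30.0
```

Scaled: -42 mm is -8.4, -45 mm is -9.

Emit:
hand_motion:
  ticks: "0,0,0,0,0,0,0.5\n0,0,0,0,0,0,0.5\n0,0,-3,0,0,0,0.5\n0,0,-9,0,0,0,0\n-0.6,-4,-9,0,0,0,0\n-0.6,-8.4,-9,0,0,0,0\n-0.6,-8.4,-9,0,0,0,0\n-0.6,-8.4,-9,0,0,0,0"

```text
time: 31.8
ee_pos: [512.7, 247.1, 88.0]
eef_rot: [0.0, 0.999, -0.038, 0.001]
wrist_force: [0.9, -1.5, 0.0]
gripper_width: 0.111
grip_force: 0.0
```

Emit:
hand_motion:
  ticks: "0,0,0,0,0,0,0\n0,0,0,0,0,0,0\n0,0,6,0,0,0,0\n0,0,9,0,0,0,0\n0,1,9,0,0,0,0\n0,2,9,0,0,0,0\n0,3,9,0,0,0,0\n0,4,9,0,0,0,0"

```text
time: 32.6
ee_pos: [510.2, 229.4, 43.7]
eef_rot: [-0.002, 0.999, -0.038, -0.0]
wrist_force: [-4.0, 5.9, 4.5]
gripper_width: 0.008
grip_force: 3.0
```

Emit:
hand_motion:
  ticks: "0,0.6,0,0,0,0,0\n0,1,0,0,0,0,0\n0,1.2,0,0,0,0,0\n0,1.2,0,0,0,0,0"

```text
time: 33.0
ee_pos: [509.3, 224.2, 43.9]
eef_rot: [-0.002, 0.999, -0.037, -0.001]
wrist_force: [-3.2, 5.4, 4.4]
gripper_width: 0.01
grip_force: 3.0
```

```bash
python3 -c "
from h import *
go(507,219.2,43,-.079)"
```

```text
shift [-2.   5.1  0.9] rot [-0.0046  0.0013  0.0042]
```

Emit:
hand_motion:
  ticks: "0,0.4,0,0,0,0,0\n0,0.8,0,0,0,0,0\n0,1,0,0,0,0,0\n0,1,0,0,0,0,0"

```text
time: 33.4
ee_pos: [509.6, 219.8, 44.0]
eef_rot: [-0.003, 0.999, -0.037, 0.0]
wrist_force: [-3.3, 6.9, 3.9]
gripper_width: 0.001
grip_force: 3.6
```

Emit:
hand_motion:
  ticks: "0,0.2,0,0,0,0,0\n0,0.4,0,0,0,0,0\n0,0.4,0,0,0,0,0"

```text
time: 33.7
ee_pos: [509.8, 219.2, 44.1]
eef_rot: [-0.004, 0.999, -0.037, 0.0]
wrist_force: [-1.1, 10.2, 3.5]
gripper_width: 0.008
grip_force: 4.8
```

Emit:
hand_motion:
  ticks: "0,0.2,0,0,0,0,0\n0,0.2,0,0,0,0,0\n0,-1,0,0,0,0,0\n0,-1,-8,0,0,0,0.65\n0,-1,-16,0,0,0,0.65\n0,-1,-20,0,0,0,0.65\n0,-1,-20,0,0,0,0.65\n0,-1,-20,0,0,0,0.65"

```text
time: 34.5
ee_pos: [510.1, 219.0, 143.0]
eef_rot: [-0.0, 0.999, -0.038, 0.001]
wrist_force: [-0.3, 0.0, 1.1]
gripper_width: 0.393
grip_force: 0.0
```

```bash
python3 - <<'E'
from h import *
snap("wrist","w10.png");print(env.observe()["ee_pos"])
E
```

```text
[509.45842567 218.91455121 142.17911943]
```

View pics/w10.png

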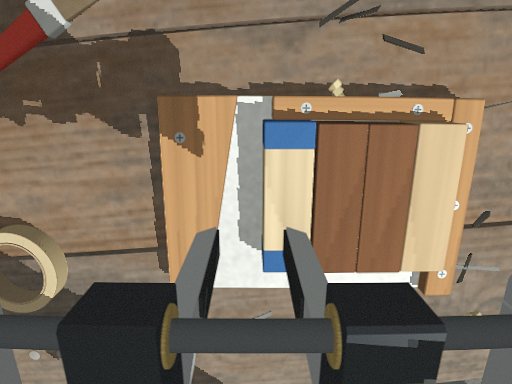

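The row is full: packer at (289,195), two dark strips, then the light strip, all with far ends on the rail edge at row 120. Next the wedge, gripped near its butt.

```bash
python3 -c "
from h import *
go(560,-286,180,-.24)"
```

```text
shift [ 89.  499.6 -37.6] rot [0.0006 0.0006 0.1634]
```

Scaled: 500 mm is 100, 89 mm is 17.8, 0.163 rad is 3.26.

Emit:
hand_motion:
  ticks: "17.8,100,-7.6,0,0,3.26,0.75\n17.8,100,-7.6,0,0,3.26,0.75\n17.8,100,-7.6,0,0,3.26,0.75\n17.8,100,-7.6,0,0,3.26,0.75\n17.8,100,-7.6,0,0,3.26,0.75\n17.8,100,-7.6,0,0,3.26,0.75\n17.8,100,-7.6,0,0,3.26,0.75\n17.8,100,-7.6,0,0,3.26,0.75"

```text
time: 35.35
ee_pos: [548.7, -179.4, 171.1]
eef_rot: [-0.0, 0.993, -0.119, -0.001]
wrist_force: [0.8, 0.2, 0.0]
gripper_width: 0.747
grip_force: 0.0
```

```bash
python3 - <<'E'
from h import *
go(560,-286,180,-.24)
E
```

```text
shift [ 36.3 100.9  -8.9] rot [0.     0.0025 0.0005]
```

Scaled: 101 mm is 20.2, 36 mm is 7.2.

Emit:
hand_motion:
  ticks: "7.2,20.2,-1.8,0,0,0,0.75\n7.2,20.2,-1.8,0,0,0,0.75\n7.2,20.2,-1.8,0,0,0,0.75\n7.2,20.2,-1.8,0,0,0,0.75\n7.2,20.2,-1.8,0,0,0,0.75"

```text
time: 35.85
ee_pos: [560.3, -282.2, 180.0]
eef_rot: [-0.001, 0.993, -0.119, -0.001]
wrist_force: [0.0, -0.7, 0.1]
gripper_width: 0.752
grip_force: 0.0
```

```bash
python3 - <<'E'
from h import *
C,im=snap("wrist"); hsv=cv2.cvtColor(im,cv2.COLOR_BGR2HSV)
m=cv2.inRange(hsv,(20,150,50),(35,255,255)); cs=cv2.findContours(m,cv2.RETR_EXTERNAL,cv2.CHAIN_APPROX_NONE)[0]
c=max(cs,key=cv2.contourArea); print(cv2.contourArea(c),cv2.approxPolyDP(c,3,True).reshape(-1,2).tolist())
cv2.imwrite("pics/w11.png",cv2.resize(im[40:300,100:420],None,fx=2,fy=2)); print(env.observe()["ee_pos"])
E
```

```text
6440.0 [[255, 58], [235, 217], [285, 216], [286, 58]]
[ 560.70466027 -281.47932705  180.2252989 ]
```

View pics/w11.png

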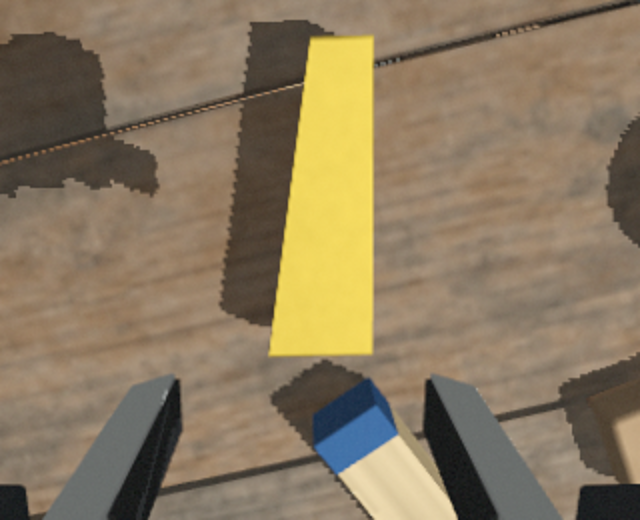

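The wedge is aligned with the tool. Its raw corners are (255,58), (286,58), (285,216) and (235,217), thin end far, and the spare packer lies just behind the butt.

Run:
```python
from h import *
P=plane(cam('wrist'),[(255,58),(286.5,58),(286,216.5),(235,217)],45)[:,:2]
f=np.array([(75,8),(75,-20),(-75,-20),(-75,32)],float)
fc,wc=f.mean(0),P.mean(0); U,_,V=np.linalg.svd((f-fc).T@(P-wc)); Rm=(U@V).T; t=wc-Rm@fc
yaw=np.arctan2(Rm[1,0],Rm[0,0]); print(t,yaw,(P-f@Rm.T-t).round(1).tolist())
g=Rm@np.array([-45,3.6])+t; print(g); go(*g,20,yaw)
```

```text
[ 598.35674246 -303.62688826] -0.21254454314845178 [[-0.6, 0.2], [-1.2, 0.5], [0.7, 0.3], [1.1, -1.0]]
[ 555.12877564 -290.61524404]
shift [ -2.9  10.5 160.2] rot [-0.0021  0.0022 -0.0245]
```

Scaled: -3 mm is -0.6, 160 mm is 32, -0.025 rad is -0.5.

Emit:
hand_motion:
  ticks: "-0.6,2.2,0,0,0,-0.5,0.75\n-0.6,2.2,10,0,0,-0.5,0.75\n-0.6,2.2,20,0,0,-0.5,0.75\n-0.6,2.2,28,0,0,-0.5,0.75\n-0.6,2.2,32,0,0,-0.5,0.75\n-0.6,2.2,32,0,0,-0.5,0.75\n-0.6,2.2,32,0,0,-0.5,0.75"
  clamp_n: 40

```text
time: 36.6
ee_pos: [555.8, -292.7, 21.8]
eef_rot: [-0.0, 0.994, -0.106, -0.0]
wrist_force: [0.6, 0.3, 0.7]
gripper_width: 0.75
grip_force: 0.0
```

Emit:
hand_motion:
  ticks: "0,0,0,0,0,0,0.3\n0,0,0,0,0,0,0.3\n0,0,0,0,0,0,0.3\n0,0,0,0,0,0,0.3\n0,0,0,0,0,0,0.3\n0,0,0,0,0,0,0.3"

```text
time: 37.2
ee_pos: [556.0, -294.1, 22.6]
eef_rot: [-0.0, 0.994, -0.107, 0.001]
wrist_force: [-1.2, 1.3, 5.7]
gripper_width: 0.503
grip_force: 39.7
```

Emit:
hand_motion:
  ticks: "0,0,-6,0,0,0,0.3\n0,0,-14,0,0,0,0.3\n0,0,-18,0,0,0,0.3\n0,0,-18,0,0,0,0.3"

```text
time: 37.6
ee_pos: [556.8, -295.6, 114.4]
eef_rot: [0.001, 0.994, -0.107, 0.003]
wrist_force: [1.1, -1.0, -2.0]
gripper_width: 0.504
grip_force: 39.7
```

```bash
python3 -c "
from h import *
go(400,243,120,-.079)"
```

```text
shift [-267.7 -492.9   -8. ] rot [ 0.0022 -0.0053 -0.1353]
```

Emit:
hand_motion:
  ticks: "-53.6,-98.6,-1.6,0,0,-2.7,0.3\n-53.6,-98.6,-1.6,0,0,-2.7,0.3\n-53.6,-98.6,-1.6,0,0,-2.7,0.3\n-53.6,-98.6,-1.6,0,0,-2.7,0.3\n-53.6,-98.6,-1.6,0,0,-2.7,0.3\n-53.6,-98.6,-1.6,0,0,-2.7,0.3\n-53.6,-98.6,-1.6,0,0,-2.7,0.3\n-53.6,-98.6,-1.6,0,0,-2.7,0.3"

```text
time: 38.4
ee_pos: [441.4, 91.5, 116.1]
eef_rot: [0.0, 0.999, -0.04, -0.001]
wrist_force: [1.6, -0.6, -1.3]
gripper_width: 0.507
grip_force: 39.7
```

```bash
python3 -c "
from h import *
go(400,243,120,-.079)"
```

```text
shift [ -53.3 -147.7   -3.9] rot [ 0.0009  0.0019 -0.0005]
```

Scaled: -147 mm is -29.4, -53 mm is -10.6.

Emit:
hand_motion:
  ticks: "-10.6,-29.4,0,0,0,0,0.3\n-10.6,-29.4,0,0,0,0,0.3\n-10.6,-29.4,0,0,0,0,0.3\n-10.6,-29.4,0,0,0,0,0.3\n-10.6,-29.4,0,0,0,0,0.3\n-10.6,-29.4,0,0,0,0,0.3"

```text
time: 39.0
ee_pos: [402.1, 238.9, 116.6]
eef_rot: [0.001, 0.999, -0.04, -0.0]
wrist_force: [-0.2, -0.9, -1.4]
gripper_width: 0.503
grip_force: 39.7
```

Run:
```python
from h import *
C,im=snap("wrist"); z=env.observe()["ee_pos"][2]+22.5; hsv=cv2.cvtColor(im,cv2.COLOR_BGR2HSV)
m=cv2.inRange(hsv,(20,150,40),(35,255,255)); c=max(cv2.findContours(m,cv2.RETR_EXTERNAL,cv2.CHAIN_APPROX_NONE)[0],key=cv2.contourArea)
q=cv2.approxPolyDP(c,4,True).reshape(-1,2); print(q.tolist()); P=plane(C,q,z)[:,:2]
c0,s0=np.cos(.079),np.sin(.079); F=(P-[495.6,159.7])@np.array([[c0,-s0],[s0,c0]]).T
Fr=(P-[495.6,159.7])@np.array([[c0,s0],[-s0,c0]])  # frame coords
print(Fr.round(1).tolist()); cv2.imwrite("pics/w12.png",im); go(406.9,242.6,42,-.079)
```

```text
[[298, 9], [235, 11], [202, 311], [295, 309]]
[[17.9, 51.5], [17.1, 78.4], [-130.1, 98.5], [-128.9, 48.0]]
shift [ 4.1 -4.7 74.8] rot [ 0.0015  0.0001 -0.0034]
```

View pics/w12.png

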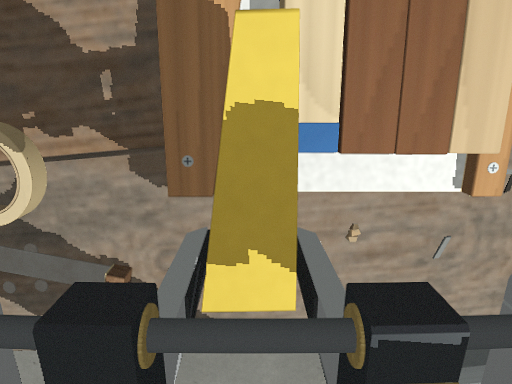

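The row is intact, with the packer at (319,138). The wedge hangs over the gap, about 0.024 rad off and a bit too near the row. I'll correct and lower it.

Scaled: 50 mm is 10, -4 mm is -0.8, 0.024 rad is 0.48.

Emit:
hand_motion:
  ticks: "0,-0.8,4,0,0,0.48,0.3\n0,-0.8,10,0,0,0.48,0.3\n0,-0.8,13,0,0,0.48,0.3\n0,-0.8,14.4,0,0,0.48,0.3\n0,-0.8,15,0,0,0.48,0.3\n0,-0.8,15,0,0,0.48,0.3"

```text
time: 39.65
ee_pos: [403.1, 243.7, 42.4]
eef_rot: [0.0, 0.999, -0.053, 0.0]
wrist_force: [0.5, -0.4, -1.0]
gripper_width: 0.5
grip_force: 39.7
```

Emit:
hand_motion:
  ticks: "0,0,0.2,0,0,0,0.3\n0,0,0.2,0,0,0,0.3"

```text
time: 39.85
ee_pos: [402.8, 244.8, 41.7]
eef_rot: [-0.0, 0.999, -0.052, 0.0]
wrist_force: [-1.0, -0.4, -1.2]
gripper_width: 0.502
grip_force: 39.7
```

Scaled: 1 mm is 0.2, 20 mm is 4.

Emit:
hand_motion:
  ticks: "0,0,0.2,0,0,0,0.3\n1,0,0.2,0,0,0,0.3\n2,0,0.2,0,0,0,0.3\n3,0,0.2,0,0,0,0.3\n4,-0.1,0.2,0,0,0,0.3\n4,-0.1,0.2,0,0,0,0.3"

```text
time: 40.45
ee_pos: [421.0, 243.2, 40.5]
eef_rot: [-0.0, 0.999, -0.051, -0.002]
wrist_force: [-4.9, 0.6, 9.1]
gripper_width: 0.502
grip_force: 39.5
```

Run:
```python
from h import *
C,im=snap("wrist"); z=63; hsv=cv2.cvtColor(im,cv2.COLOR_BGR2HSV)
m=cv2.inRange(hsv,(20,150,40),(35,255,255)); c=max(cv2.findContours(m,cv2.RETR_EXTERNAL,cv2.CHAIN_APPROX_NONE)[0],key=cv2.contourArea)
q=cv2.approxPolyDP(c,4,True).reshape(-1,2); P=plane(C,q,z)[:,:2]
c0,s0=np.cos(.079),np.sin(.079)
print(q.tolist(),((P-[495.6,159.7])@np.array([[c0,s0],[-s0,c0]])).round(1).tolist())
```

```text
[[300, 8], [235, 10], [202, 311], [295, 309]] [[36.3, 53.8], [36.2, 81.6], [-111.2, 105.0], [-111.1, 54.4]]
```

Scaled: -50 mm is -10, -55 mm is -11, -0.025 rad is -0.5.

Emit:
hand_motion:
  ticks: "0,0,0,0,0,0,0.62\n0,0,0,0,0,0,0.62\n0,0,0,0,0,0,0.62\n0,0,-5,0,0,0,0.62\n0,0,-11,0,0,-0.5,0\n-5,0.6,-11,0,0,-0.5,0\n-10,0.6,-11,0,0,-0.5,0\n-10,0.6,-11,0,0,-0.5,0"

```text
time: 41.3
ee_pos: [368.8, 245.4, 95.0]
eef_rot: [0.0, 0.999, -0.038, -0.002]
wrist_force: [0.5, -0.9, 0.2]
gripper_width: 0.317
grip_force: 0.0
```

```bash
python3 -c "
from h import *
go(369.5,239.9,38,-.079)"
```

```text
shift [ 1.3  5.4 57. ] rot [0.0003 0.0036 0.0028]
```

Scaled: 57 mm is 11.4, 30 mm is 6, 0.003 rad is 0.06.

Emit:
hand_motion:
  ticks: "0,1,0,0,0,0.06,0\n0,1,0,0,0,0.06,0\n0,1,0,0,0,0.06,0\n0,1,6,0,0,0.06,0\n0,1,11.4,0,0,0.06,0\n0,1,11.4,0,0,0.06,0\n0,1,11.4,0,0,0.06,0"

```text
time: 42.0
ee_pos: [372.5, 239.6, 38.2]
eef_rot: [0.0, 0.999, -0.041, -0.0]
wrist_force: [-0.0, -0.1, 0.1]
gripper_width: 0.003
grip_force: 0.0
```

Emit:
hand_motion:
  ticks: "1,0,0,0,0,0,0\n2,0,0,0,0,0,0\n3,0,0,0,0,0,0\n4,0,0,0,0,0,0\n5,0,0,0,0,0,0\n5,0,0,0,0,0,0"

```text
time: 42.6
ee_pos: [398.5, 238.2, 38.4]
eef_rot: [-0.0, 0.999, -0.041, 0.001]
wrist_force: [-0.6, 0.7, -0.2]
gripper_width: 0.008
grip_force: 0.0
```

Scaled: 12 mm is 2.4, 8 mm is 1.6.

Emit:
hand_motion:
  ticks: "0.8,0,0,0,0,0,0\n1.6,0,0,0,0,0,0\n2.4,0,0,0,0,0,0\n2.4,0,0,0,0,0,0"

```text
time: 43.0
ee_pos: [406.6, 236.8, 37.8]
eef_rot: [0.0, 0.999, -0.04, -0.002]
wrist_force: [-6.4, -1.1, 2.1]
gripper_width: 0.006
grip_force: 2.7
```

Emit:
hand_motion:
  ticks: "0.4,0,0,0,0,0,0\n0.8,0,0,0,0,0,0\n0.8,0,0,0,0,0,0"

```text
time: 43.3
ee_pos: [409.4, 236.2, 37.7]
eef_rot: [0.0, 0.999, -0.04, -0.003]
wrist_force: [-8.3, -1.6, 4.1]
gripper_width: 0.002
grip_force: 3.6
```

Scaled: 4 mm is 0.8, 2 mm is 0.4.

Emit:
hand_motion:
  ticks: "0.4,0,0,0,0,0,0\n0.8,0,0,0,0,0,0\n0.8,0,0,0,0,0,0"

```text
time: 43.6
ee_pos: [412.3, 235.6, 37.6]
eef_rot: [0.001, 0.999, -0.04, -0.004]
wrist_force: [-9.4, -2.7, 4.1]
gripper_width: 0.005
grip_force: 4.4
```

Emit:
hand_motion:
  ticks: "0.4,0,0,0,0,0,0\n0.8,0,0,0,0,0,0\n0.8,0,0,0,0,0,0"

```text
time: 43.9
ee_pos: [412.9, 235.6, 37.3]
eef_rot: [0.0, 0.999, -0.04, -0.007]
wrist_force: [-14.7, -1.5, 9.4]
gripper_width: -0.0
grip_force: 7.0
```

Emit:
hand_motion:
  ticks: "0.4,0,0,0,0,0,0\n0.4,0,0,0,0,0,0"

```text
time: 44.1
ee_pos: [413.9, 235.5, 37.2]
eef_rot: [0.0, 0.999, -0.04, -0.008]
wrist_force: [-16.2, -2.7, 10.3]
gripper_width: 0.005
grip_force: 7.8
```

Scaled: 3 mm is 0.6, 2 mm is 0.4.

Emit:
hand_motion:
  ticks: "0.4,0,0,0,0,0,0\n0.6,0,0,0,0,0,0\n0.6,0,0,0,0,0,0"

```text
time: 44.4
ee_pos: [414.6, 235.4, 37.1]
eef_rot: [0.0, 0.999, -0.039, -0.01]
wrist_force: [-19.0, -1.2, 13.2]
gripper_width: 0.007
grip_force: 9.6
```

Emit:
hand_motion:
  ticks: "0.4,0,0,0,0,0,0\n0.4,0,0,0,0,0,0\n0.4,0,0,0,0,0,0"

```text
time: 44.7
ee_pos: [415.1, 235.3, 37.0]
eef_rot: [0.0, 0.999, -0.039, -0.012]
wrist_force: [-21.4, -1.6, 13.8]
gripper_width: 0.002
grip_force: 10.7
```

Emit:
hand_motion:
  ticks: "0.4,0,0,0,0,0,0\n0.6,0,-0.2,0,0,0,0\n0.6,0,-0.2,0,0,0,0"

```text
time: 45.0
ee_pos: [415.7, 235.2, 37.0]
eef_rot: [0.001, 0.999, -0.039, -0.014]
wrist_force: [-22.8, -0.9, 7.9]
gripper_width: 0.005
grip_force: 11.6
```

Emit:
hand_motion:
  ticks: "-0.8,0,0,0,0,0,0\n-1.6,0,0,0,0,0,0\n-4,0,0,0,0,0,0\n-8,0,0,0,0,0,0\n-9,0,-10,0,0,0,0\n-9,0,-20,0,0,0,0\n-9,0,-20,0,0,0,0"

```text
time: 45.7
ee_pos: [390.8, 240.9, 144.1]
eef_rot: [-0.003, 0.999, -0.041, 0.006]
wrist_force: [1.2, 0.3, -0.6]
gripper_width: 0.009
grip_force: 0.0
```

Run:
```python
from h import *
C,im=snap("wrist"); hsv=cv2.cvtColor(im,cv2.COLOR_BGR2HSV); cv2.imwrite("last.png",im)
m=cv2.inRange(hsv,(20,150,40),(35,255,255)); c=max(cv2.findContours(m,cv2.RETR_EXTERNAL,cv2.CHAIN_APPROX_NONE)[0],key=cv2.contourArea)
q=cv2.approxPolyDP(c,4,True).reshape(-1,2); P=plane(C,q,63)[:,:2]
c0,s0=np.cos(.079),np.sin(.079)
print(q.tolist(),((P-[495.6,159.7])@np.array([[c0,s0],[-s0,c0]])).round(1).tolist(),env.observe()["ee_pos"])
```

```text
[[240, 0], [218, 159], [282, 158], [286, 0]] [[39.3, 81.1], [-74.9, 99.6], [-74.2, 49.1], [39.3, 48.4]] [389.08999382 240.81935502 142.00381771]
```

The wedge sits at frame x≈0 and straight. I'll check the row's near ends numerically, since the picture allowance is used up.

Run:
```python
from h import *
C,im=snap("wrist"); g=cv2.GaussianBlur(im,(3,3),0).astype(int)
c0,s0=np.cos(.079),np.sin(.079); Rf=np.array([[c0,s0],[-s0,c0]])
for n,y in zip(("p1","p2","p3","p4"),(-92,-52,-12,28)):
    r=[]
    for dy in (-12,0,12):
        xs=np.arange(-75,-38,0.5); W=np.c_[np.c_[xs,np.full(len(xs),y+dy)]@Rf.T+[495.6,159.7],np.full(len(xs),58)]
        p=pix(C,W).round().astype(int); v=g[p[:,1],p[:,0]]; d=np.abs(v[4:]-v[:-4]).sum(1); i=d.argmax()
        r.append((float(xs[i+2]),int(d[i]),v[-1].tolist(),p[i].tolist()))
    print(n,r)
```

```text
p1 [(-55.5, 103, [142, 185, 210], [474, 134]), (-56.5, 330, [133, 176, 201], [459, 135]), (-56.5, 174, [140, 183, 208], [444, 135])]
p2 [(-57.5, 386, [63, 89, 127], [425, 136]), (-57.0, 394, [59, 85, 123], [410, 135]), (-57.0, 428, [59, 86, 124], [395, 135])]
p3 [(-57.0, 449, [61, 86, 126], [375, 135]), (-57.0, 422, [59, 85, 123], [360, 135]), (-57.0, 421, [60, 87, 124], [344, 135])]
p4 [(-55.5, 333, [158, 105, 61], [324, 133]), (-55.5, 320, [159, 106, 62], [309, 133]), (-55.5, 333, [158, 106, 62], [294, 133])]
```

All four near ends lie in line at frame x≈-56±1, so every middle is at about +9 mm. The wedge stayed put. Handing in.

```bash
python3 -c "
from rig import env
print(env.sign_off())"
```

```text
the job is handed in; nothing more can be done
None
```

The board blank is laid up and handed in: three strips and one packer fill the row against the fence and rail, the wedge went in with about 23 N and stayed at frame x ≈ 0 after I let go, and the spare packer was left on the bench; I could not measure how hard the wedge still bears on the row, and sign-off returned no verdict.

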